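# Load hanging die holders, index the carrier under the magnifier and aim the head

## Robot

A 6-joint arm with a two-finger parallel gripper is mounted at the origin on the work surface. World frame = base frame: x ahead of the robot, y to its left, z up, the work surface at z = 0. Lengths are in mm, angles in degrees, forces in N, time in s.
With the tool pointing down it reaches from about 375 to 900 mm from the base axis. Payload 3.1 kg.
Tool frame: the origin (TCP) lies midway between the tips of the shut fingers; the grasp point (between the pads) lies 19 mm behind it; z points along the fingers, y is the line along which they close (so a half turn about z gives the same grasp; the last joint's range is limited). The gripper opens to 85 mm and grips with 20 to 120 N. Pads are 22 mm wide; open, the fingers measure 114 mm over their backs; the gripper's body (76 mm by 85 mm) begins 54 mm behind the grasp point. The pads swing forward as they close: fully open they stand 13 mm farther back than shut.
Start: joints at [58.929, 30.224, 82.088, -0, 67.689, -10.227], TCP at [222.351, 584.086, 231.31] pointing down, gripper open.
Joint ranges: [-176.69, 176.69], [-43.24, 126.21], [12.49, 139.97], [-82, 262], [0, 151.66], [-163.58, 163.58]. Speed limits (degrees/s): [159.86, 159.86, 180, 180, 180, 180].

## Interface

Orientations are given as [roll, pitch, yaw] about the fixed x, y, z axes, in that order (R = Rz(yaw) Ry(pitch) Rx(roll)).
In Python, from bench import manip gives the robot as it stands.
- The arm moves only by the tool play_rows, never from a script. Its argument "plan" is a list of rows, each an object of numbers: "dx", "dy", "dz": the shift along the tool's x, y, z in mm; "wx", "wy", "wz": the turn, a rotation vector about the tool's x, y, z in rad; "hand": the closure, from -1 (fully open) to 1 (shut). A call has 1 to 20 rows; each row is the pose to reach, as a shift and turn from the pose commanded when the call began, along the tool's axes at that moment; what a row does not reach only later rows make up. A row lasts 1/8 s, in which the tool goes at most 62.5 mm and 10.7 degrees, less where a joint would pass 70% of its speed; a pose out of reach is approached as far as the arm can. A call with a gripper value outside its range is refused whole. The fingers move at their own pace and stop on an object; the grip force is fixed at half the most. Time passes only in rows, so rows that repeat a pose let the fingers close. It gives the time, the measured TCP pose, the force, the opening and the grip force at its end, in the units of the state.
- manip.get_obs(): the state, without advancing time (a new reading comes with each control period).
- manip.read_camera(name): name is "scene" or "top"; returns a dict with "img" (384x512x3 uint8, blue, green, red), "fx", "fy", "cx", "cy" (pixels), "R" (3x3) and "t" (3): a world point X has camera coordinates R X + t. Camera axes: x right, y down, z forward; pixel columns grow to the right and rows downward; lengths in mm; the calibration is good to about 2 mm. A picture is of the moment at which its call begins. There is no depth.
- manip.job_done(): hands the job in; it is judged then, once.
The state is a dict: "t": time; "joints": joint angles; "dq": joint speeds; "tau": joint torques, N m; "position": TCP position; "tool_rot": TCP orientation; "force": force on the tool from outside, world axes, zero at the start; "wrist_torque": the same for the moment, N m; "width": finger opening in mm; "grip_force": force on a finger pad.
Only numpy, scipy, OpenCV 4.12 (cv2) and the standard library are available. Lean on these libraries where they do the work, as an engineer would, in place of code of your own. Each camera call takes 0.05 s, during which the arm holds its last target. There are 200 camera calls.

## Task

Get the engraved dies ready for inspection: draw the empty carrier by its red post along the rails into the detent of its loading station, away from the magnifier, lift every die holder off its hook on the board, and stand them and the steel reference block upright in the carrier, one to a bay. Then push the carrier back into the detent of the inspection station, in front of the magnifier column; only after that use the red ball to swing the magnifier arm round until it points straight across the rails over the carrier and tip the lens front-down to 30 degrees, the green mark on its dial. Leave the other things on the bench alone.

Things in the scene. Friction and masses are not known exactly. Their poses are not given: they have to be found in the camera images.
- slide: grey inspection slide, fixed: base plate 250 x 420 mm (x from -90 to +160 mm, y from -240 to +180 mm), top 12 mm above the table, with two steel rails along y and a green box 106 mm high at x = 130, y = 120 mm. Origin on the table; z up; at yaw 0 its x points away from the robot
- carrier (a joint): travel of the carrier along the rails in m: 0 = inspection station, in front of the magnifier column, where it starts empty; 0.18 = loading station (in the slide's +y direction, to the robot's left). Range -0.004 to 0.183. A weighted detent draws the carrier to the nearer station (up to about 4 N half way, nothing at the station); friction about 0.4 N
- carrier_floor (a point): centre of the carrier's floor (the top of the floor, 27 mm above the table), axes as the slide. The aluminium carrier is a tray of four bays, 2 x 2, each 68 x 76 mm (x, y) inside, with walls and dividers 4 mm thick and 8 mm high above the floor; bay centres at x = +-36, y = +-40 mm
- carrier_handle (a point): top of the carrier's red upright push post, 16 mm in diameter and 66 mm tall (its top 93 mm above the table), on the carrier's front (-x) edge, 88 mm in front of its centre
- swivel (a joint): swivel angle of the magnifier arm about the column, rad: 0 = arm points straight across the rails (the slide's -x) over the inspection station; positive = swung to the slide's -y side (counter-clockwise from above). Stays where left, friction about 0.25 N m. Range -0.4 to 1.4; starts swung aside
- tilt (a joint): tilt of the lens, rad: 0 = lens level; positive = front (knob) edge down; 30 degrees = 0.5236, where the red pointer meets the green mark of the white dial. Stays where left, friction about 0.22 N m. Range -0.6 to 1.0; starts front-up
- column_top (a point): point on the swivel axis (vertical, steel column 22 mm in diameter, at x = +150, y = -120 mm of the slide), at the height of the tilt hinge, 228 mm above the table. The collar round it is 38 mm in diameter, its top at 250 mm
- tilt_hinge (a point): tilt hinge at the end of the arm, 90 mm from the swivel axis; hinge axis level and square to the arm. Axes: x points from the lens to the column, z up
- lens (a point): centre of the round lens, 60 mm out from the tilt hinge, in a black ring about 96 mm across and 12 mm thick
- knob (a point): centre of the red ball, 22 mm in diameter, on an 8 mm upright stem in front of the lens: with the lens level it is 115 mm out from the tilt hinge and 42 mm above it. Gripped across (along the tilt hinge axis) it serves to swing and tip the head together
- board: fixed open hook board (two wooden rails on posts), 340 mm wide, 112 mm high. Origin on the table under the middle of its front, which faces its -x. Four 6 mm hooks at y = -120, -40, 40, 120 mm leave it 99 mm up and slope out 18 mm; tips' tops 116 mm up. To unhook: raise a holder 13 to 22 mm, draw it straight out (-x) 30 mm or more, then go up
- holder_a: die holder, absent in some starts: dark wooden block 36 x 36 mm, 40 mm tall, brass disc on top, 90 to 160 g. Origin: centre of its underside, z up. On its back (+x) edge a steel eye (middle at x = +16 mm, 4 mm bars, 22 mm wide) rises to z = 74 mm; opening 14 mm wide, z = 40 to 70 mm. Starts hung on a hook by its eye, back to the board, underside 35 mm above the table. Grip the block across y
- holder_b: die holder, absent in some starts: pale wooden block 36 x 36 mm, 40 mm tall, brass disc on top, 90 to 160 g. Origin: centre of its underside, z up. On its back (+x) edge a steel eye (middle at x = +16 mm, 4 mm bars, 22 mm wide) rises to z = 74 mm; opening 14 mm wide, z = 40 to 70 mm. Starts hung on a hook by its eye, back to the board, underside 35 mm above the table. Grip the block across y
- holder_c: die holder, absent in some starts: blue painted block 36 x 36 mm, 40 mm tall, brass disc on top, 90 to 160 g. Origin: centre of its underside, z up. On its back (+x) edge a steel eye (middle at x = +16 mm, 4 mm bars, 22 mm wide) rises to z = 74 mm; opening 14 mm wide, z = 40 to 70 mm. Starts hung on a hook by its eye, back to the board, underside 35 mm above the table. Grip the block across y
- holder_d: die holder, absent in some starts: red-brown block 36 x 36 mm, 40 mm tall, brass disc on top, 90 to 160 g. Origin: centre of its underside, z up. On its back (+x) edge a steel eye (middle at x = +16 mm, 4 mm bars, 22 mm wide) rises to z = 74 mm; opening 14 mm wide, z = 40 to 70 mm. Starts hung on a hook by its eye, back to the board, underside 35 mm above the table. Grip the block across y
- reference: steel reference block 44 x 44 mm, 40 mm tall, with a yellow dot on top, 240 to 460 g, standing on the table. Origin: centre of its underside, z up
- brush: bystander: wooden brush 230 mm long, lying
- caliper: bystander: steel caliper 150 mm long, lying
- oil: bystander: small amber oil bottle, 75 mm tall
- wax: bystander: green glass jar, 50 mm tall
- driver: bystander: screwdriver 150 mm long, lying
- loupe: bystander: black eye loupe, 34 mm across, 28 mm tall
There are look-alikes about, which are no part of the job. Leave any pink look-alike of the reference alone.

How it is judged:
By the outcome, as a careful person would: the job done as asked, in the order asked, and still so for the second after the job is handed in, with the robot touching nothing.
Of holder_a, holder_b, holder_c, holder_d only 2 to 3 are there at a start; the rules pass over those that are not, and their reading is None.
At some moment in a run one of reference may be knocked a few centimetres aside while the robot is not near it.
It also fails if it takes over 208 s, if anything falls off the work surface, if the arm or the gripper's body presses on something with over 40 N, if the wrist force passes 120 N, or if a joint passes its speed limit or range.

## Working session

There is one attempt and no reset: what is moved stays moved. The work goes in short steps, Python scripts to look and compute and a tool call to move; the robot and the scene stay as the last step left them, time stands still between calls to the robot, and variables do not carry over. Pictures are saved under pics/ and viewed, at most 14 in all, crops included, and the job is handed in when it is done.

Besides the shell and the picture viewer there is one more tool, called after ">>>" by a JSON object that holds its "method" and its "body", one argument or row to a line. play_rows: Moves the arm, as the interface text tells. Its arguments: {"type":"object","properties":{"plan":{"type":"array","items":{"type":"object","properties":{"dx":{"type":"number"},"dy":{"type":"number"},"dz":{"type":"number"},"wx":{"type":"number"},"wy":{"type":"number"},"wz":{"type":"number"},"hand":{"type":"number"}}}}},"required":["plan"]}

```bash
ls; mkdir -p pics
python3 - <<'E'
from bench import manip
import cv2
o=manip.get_obs();print({k:o[k] for k in('t','position','tool_rot','width','force')})
for n in('scene','top'):
    c=manip.read_camera(n);cv2.imwrite(f'pics/{n}0.png',cv2.resize(c['img'],(800,600),interpolation=cv2.INTER_CUBIC));print(n,c['fx'],c['cx'],c['cy'],c['R'],c['t'])
E
```

```text
pics
{'t': 0.0, 'position': array([222.00872272, 583.49033002, 230.31886594]), 'tool_rot': array([-1.79878115e+02, -2.24653320e-02,  1.59156494e+02]), 'width': 85.67362064935811, 'force': array([0.66151414, 0.19403604, 0.4255265 ])}
scene 401.66041398433094 253.46988044476552 191.00572162517338 [[ 0.4912405   0.87095064  0.01130332]
 [ 0.57012009 -0.31169851 -0.76013625]
 [-0.65851792  0.37985395 -0.64966539]] [-224.17199542 -210.32068052 1678.5146899 ]
top 424.031385878802 257.5884050242035 194.18260327577462 [[-0.00645579 -0.99997521  0.00280956]
 [-0.99298123  0.00607877 -0.11811576]
 [ 0.11809575 -0.00355237 -0.99299586]] [ -64.68709987  587.94452673 1438.72259336]
```

View pics/scene0.png

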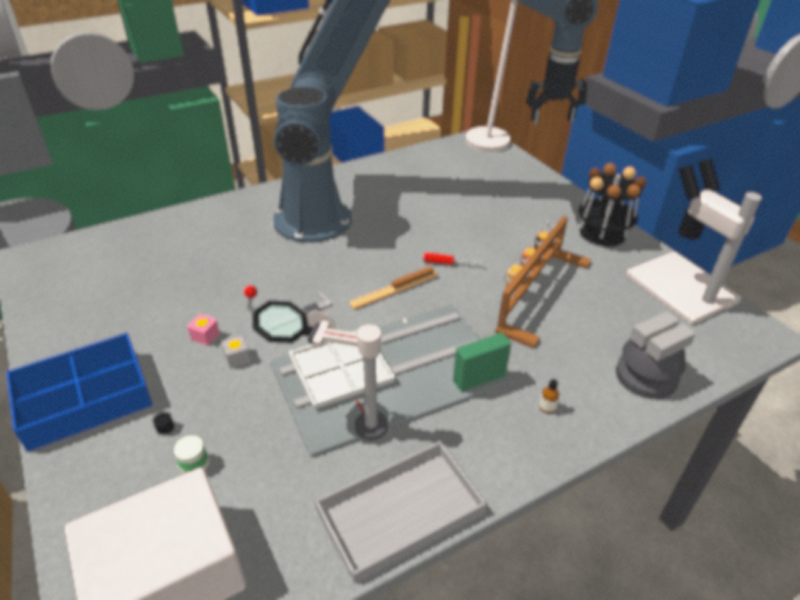

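View pics/top0.png

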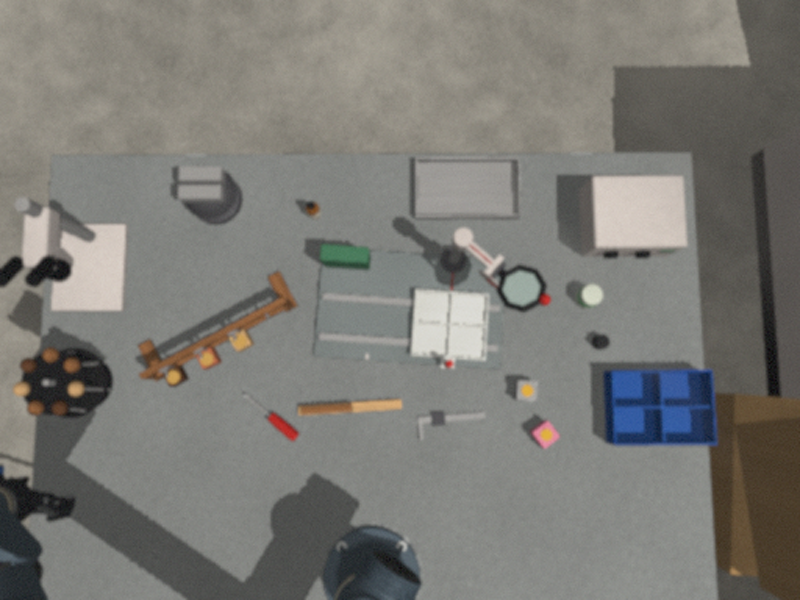

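The scene view shows the slide in the middle with the carrier at the magnifier end. The board, with three holders, is on the robot's left. In the top view (800 px) the grey reference is near (527,390), the pink look-alike near (545,434), the red post near (448,364) and the red ball near (545,299). I'll zoom in next.

```bash
cat > h.py <<'E'
from bench import manip
import numpy as np, cv2, pickle
def cams():
    d={n:manip.read_camera(n) for n in('scene','top')}; pickle.dump(d,open('last.pkl','wb')); return d
def last(): return pickle.load(open('last.pkl','rb'))
def proj(c,X):
    p=np.atleast_2d(X)@np.array(c['R']).T+np.array(c['t']); return np.c_[c['fx']*p[:,0]/p[:,2]+c['cx'],c['fy']*p[:,1]/p[:,2]+c['cy']]
def back(c,uv,z):
    uv=np.atleast_2d(uv).astype(float); R=np.array(c['R']);o=-R.T@np.array(c['t'])
    d=np.c_[(uv[:,0]-c['cx'])/c['fx'],(uv[:,1]-c['cy'])/c['fy'],np.ones(len(uv))]@R
    return o+d*((z-o[2])/d[:,2])[:,None]
def crop(c,x0,y0,x1,y1,s,fn,lines=()):
    im=cv2.resize(c['img'][y0:y1,x0:x1],None,fx=s,fy=s,interpolation=cv2.INTER_CUBIC)
    for P,col in lines:
        q=((proj(c,P)-[x0,y0]+.5)*s).astype(int)
        cv2.polylines(im,[q.reshape(-1,1,2)],False,col,1)
    cv2.imwrite(fn,im)
def blobs(c,lo,hi,roi,amin=6):
    x0,y0,x1,y1=roi; m=cv2.inRange(cv2.cvtColor(c['img'],cv2.COLOR_BGR2HSV)[y0:y1,x0:x1],lo,hi)
    n,_,st,ce=cv2.connectedComponentsWithStats(m)
    return [(st[i][4],(ce[i]+[x0,y0]).round(1)) for i in range(1,n) if st[i][4]>=amin]
def tri(u1,u2,d):
    A=[];b=[]
    for c,u in((d['scene'],u1),(d['top'],u2)):
        R=np.array(c['R']);t=np.array(c['t']);k=[(u[0]-c['cx'])/c['fx'],(u[1]-c['cy'])/c['fy']]
        for i in(0,1): A.append(R[i]-k[i]*R[2]); b.append(k[i]*t[2]-t[i])
    X,r,_,_=np.linalg.lstsq(np.array(A),np.array(b),rcond=None); return X.round(1),r
E
python3 - <<'E'
from h import *
d=cams();t=d['top']
crop(t,198,140,358,243,5,'pics/a.png');crop(t,83,166,200,256,6,'pics/b.png')
print('red',blobs(t,(0,150,120),(6,255,255),(0,0,512,384)),blobs(d['scene'],(0,150,120),(6,255,255),(0,0,512,384)))
print('yel',blobs(t,(15,120,130),(32,255,255),(60,150,400,300)),blobs(d['scene'],(15,120,130),(32,255,255),(100,130,380,260)))
E
```

```text
red [(np.int32(28), array([348.5, 191.3])), (np.int32(118), array([180.8, 272.6]))] [(np.int32(98), array([280.4, 165.2])), (np.int32(37), array([159.8, 186.1]))]
yel [(np.int32(58), array([154.1, 218.1])), (np.int32(51), array([132.2, 229.5])), (np.int32(62), array([110.9, 240.9])), (np.int32(36), array([337. , 249.5])), (np.int32(36), array([349.2, 277.9]))] [(np.int32(30), array([347.4, 150.6])), (np.int32(30), array([339.3, 160.8])), (np.int32(50), array([329.6, 173.1])), (np.int32(102), array([251.1, 185.6])), (np.int32(30), array([128.7, 206. ])), (np.int32(34), array([149.7, 220.1])), (np.int32(34), array([351.7, 251.7]))]
```

View pics/a.png

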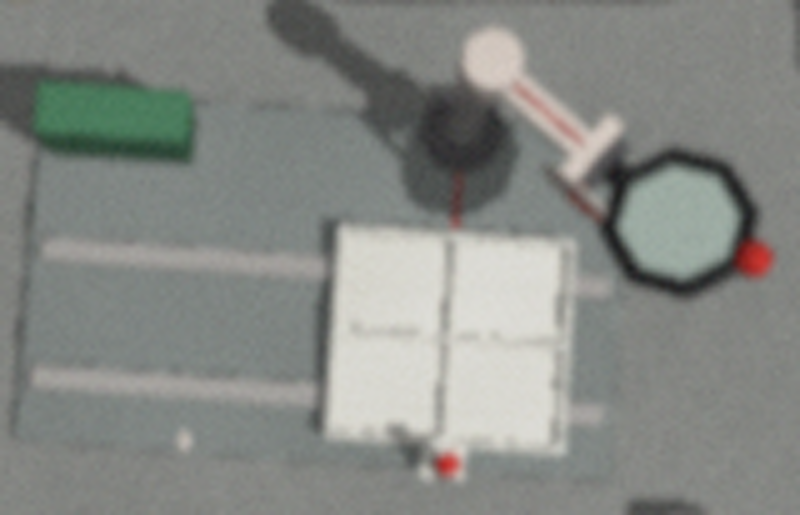

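View pics/b.png

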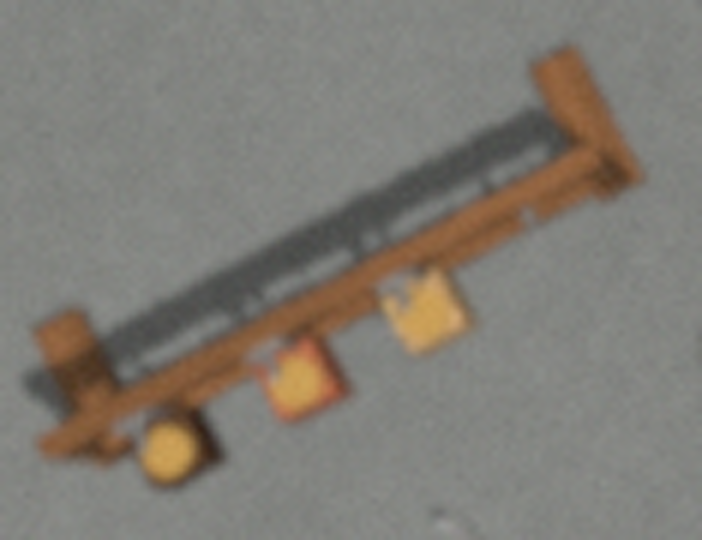

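The slide crop (5x) shows carrier corners at about (338,225), (577,240), (567,455) and (325,440), and the collar at (493,55). The board crop (6x) shows dark, red-brown and pale holders, and the hook nearest the slide is empty.

Run:
```python
from h import *
from scipy.optimize import least_squares
d=last();t=d['top']
def W(p,P):
    P=np.atleast_2d(P).astype(float);c,s=np.cos(p[2]),np.sin(p[2])
    return np.c_[p[0]+c*P[:,0]-s*P[:,1],p[1]+s*P[:,0]+c*P[:,1],P[:,2]]
S=np.array([[74,82,35],[74,-82,35],[-74,-82,35],[-74,82,35],[-90,180,12],[-88,0,93],[150,-120,250]])
U=np.array([(338,225),(577,240),(567,455),(325,440),(14,437),(448,464),(493,55)])/5+[198,140]-.4
f=lambda p:(proj(t,W(p,S))-U).ravel()
r=least_squares(f,[650,-150,0.05],x_scale=[1,1,.01],loss='soft_l1');sl=r.x;print('slide',sl,np.degrees(sl[2]),r.fun.round(1))
# holders
T=[(110.9,240.9),(132.2,229.5),(154.1,218.1)];Sc=[(347.4,150.6),(339.3,160.8),(329.6,173.1)]
hp=[]
for a,b in zip(Sc,T): print('disc',tri(a,b,d),back(t,b,76).round(1),back(d['scene'],a,76).round(1)); hp.append((back(t,b,76)[0]+back(d['scene'],a,76)[0])/2)
v=hp[0]-hp[2];print('board y dir deg',np.degrees(np.arctan2(-v[0],v[1])),np.linalg.norm(v))
print('ref',tri((149.7,220.1),(337,249.5),d),back(t,(337,249.5),40),back(d['scene'],(149.7,220.1),40))
K=tri((159.8,186.1),(348.5,191.3),d)[0];print('knob',K)
print('col',W(sl,[150,-120,228]),'post',W(sl,[-88,0,93]))
# knob in slide
c,s=np.cos(sl[2]),np.sin(sl[2]);k=np.array([[c,s],[-s,c]])@(K[:2]-sl[:2])-[150,-120]
print('swivel',np.degrees(np.arctan2(-k[1],-k[0])),'rad',np.hypot(*k),'z',K[2])
np.save('sl.npy',sl)
L=[(W(sl,q),col) for q,col in((S[[0,1,2,3,0]],(0,0,255)),(np.array([[-90,180,12],[-90,-240,12],[160,-240,12],[160,180,12],[-90,180,12]]),(255,0,0)),(np.array([[-88,0,27],[-88,0,93]]),(0,255,0)),(np.array([[150,-120,12],[150,-120,250]]),(0,255,255)))]
sc=d['scene'];crop(sc,120,150,360,310,3,'pics/c.png',L)
```

```text
slide [ 5.42183732e+02 -1.70673294e+02 -6.29746697e-02] -3.60818279289491 [-0.5 -0.1 -1.3 -0.4 -1.  -0.9 -0.2 -0.6 33.6  3.3 -0.  -0.4 38.5  2.6]
disc (array([428.2, 421.8,  71.6]), array([3.10278382])) [[428.9 421.4  76. ]] [[432.5 415.8  76. ]]
disc (array([466.1, 351.9,  72.9]), array([0.76754461])) [[466.4 351.6  76. ]] [[469.  348.2  76. ]]
disc (array([503.8, 280. ,  69.1]), array([2.38073224])) [[504.  279.3  76. ]] [[510.1 272.7  76. ]]
board y dir deg 28.155919280523637 161.7682228693509
ref (array([ 394.8, -339.6,   38.1]), array([2.85420552])) [[ 395.18518178 -338.10137802   40.        ]] [[ 396.1754388  -340.97129361   40.        ]]
knob [ 562.9 -328.3  296. ]
col [[ 684.33442837 -299.87538209  228.        ]] post [[ 454.35817015 -165.13518521   93.        ]]
swivel 16.782433457017312 rad 124.71679636591115 z 296.0
```

View pics/c.png

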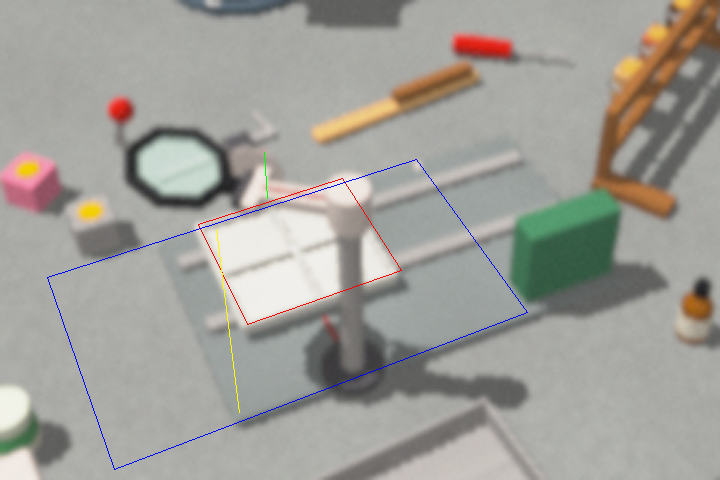

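The overlay shows the carrier outline fits, but the carrier at station 0 is not at the slide's origin. I'll refit with that offset free.

```bash
cat >> h.py <<'E'
def W(p,P):
    P=np.atleast_2d(P).astype(float);c,s=np.cos(p[2]),np.sin(p[2])
    return np.c_[p[0]+c*P[:,0]-s*P[:,1],p[1]+s*P[:,0]+c*P[:,1],P[:,2]]
def inv(p,X):
    c,s=np.cos(p[2]),np.sin(p[2]); return np.array([[c,s],[-s,c]])@(np.array(X)[:2]-p[:2])
E
python3 - <<'E'
from h import *
from scipy.optimize import least_squares
d=last();t=d['top'];sc=d['scene']
C=np.array([[74,82,35],[74,-82,35],[-74,-82,35],[-74,82,35],[-88,0,93]])
UC=np.array([(338,225),(577,240),(567,455),(325,440),(448,462)])/5+[198,140]-.4
Sx=np.array([[-90,180,12],[-90,-240,12],[150,-120,250]])
US=np.array([(14,437),(612,480),(493,55)])/5+[198,140]-.4
# scene: plate corners right-front, col base etc. (3x crop)
S2=np.array([[160,-240,12],[-90,180,12],[150,-120,250]]);U2=np.array([(243,422),(508,140),(349,186)])/3+[120,150]-.3
C2=np.array([[74,82,35],[74,-82,35],[-74,-82,35]]);UC2=np.array([(400,272),(248,323),(200,226)])/3+[120,150]-.3
def f(p):
    o=np.r_[p[3:5],0]; b=p[5:7]
    return np.r_[(proj(t,W(p,C+o))-UC).ravel(),(proj(t,W(p,Sx))-US).ravel(),(proj(sc,W(p,S2))-U2-b).ravel(),(proj(sc,W(p,C2+o))-UC2-b).ravel(),p[5:7]*.5]
r=least_squares(f,[542,-70,-.06,0,-100,0,0],x_scale=[1,1,.01,1,1,1,1],loss='soft_l1');sl=r.x;print(sl.round(3),np.degrees(sl[2]));print(r.fun.reshape(-1,2).round(1).tolist())
K=tri((159.8,186.1),(348.5,191.3),d)[0]
k=inv(sl,K)-[150,-120];print('swivel',np.degrees(np.arctan2(-k[1],-k[0])),'rad',np.hypot(*k),'z',K[2])
for tl in np.radians([-34,-30,-25,-20,-15]): print(np.degrees(tl),90+115*np.cos(tl)-42*np.sin(tl)*-1*-1 , 228+42*np.cos(tl)-115*np.sin(tl))
print('col',W(sl,[150,-120,228]).round(1),'post0',W(sl,[sl[3]-88,sl[4],93]).round(1),'post1',W(sl,[sl[3]-88,sl[4]+180,93]).round(1))
np.save('sl.npy',sl)
E
```

```text
[ 5.51243e+02 -5.38070e+01 -7.40000e-02 -1.47600e+00 -1.18851e+02
 -6.60000e-01 -5.29000e-01] -4.226093552921287
[[0.2, 0.0], [-0.6, 0.2], [-0.8, -0.3], [0.0, -0.5], [0.2, 0.3], [-0.0, 0.3], [0.3, -0.1], [0.1, 0.3], [-1.1, 0.2], [0.6, -2.0], [1.0, 0.8], [0.3, -0.1], [-0.6, 0.5], [-0.5, -0.5], [-0.3, -0.3]]
swivel 52.304363146485905 rad 193.21779021884828 z 296.0
-34.0 208.82542278960116 327.1267619464477
-29.999999999999996 210.59292143521046 321.8730669589464
-25.0 211.97536250232415 314.66602715571975
-20.0 212.42949741005756 306.79940655546005
-14.999999999999998 211.95186991754872 298.3330748909308
col [[ 692.  -184.5  228. ]] post0 [[ 453.3 -165.7   93. ]] post1 [[466.5  13.8  93. ]]
```

```bash
cat >> h.py <<'E'
import json,os
def rows(*wps):
    """wps: (x,y,z,yaw) world targets; prints rounded shifts in the tool frame of the call's start, stores the rounded end"""
    x,y,z,a=json.load(open('cmd.json')) ; c,s=np.cos(np.radians(a)),np.sin(np.radians(a))
    for w in wps:
        D=np.array(w[:3])-[x,y,z]; dx=round(c*D[0]+s*D[1]);dy=round(s*D[0]-c*D[1]);dz=round(-D[2]);wz=round(-np.radians(w[3]-a),2)
        print(dict(dx=dx,dy=dy,dz=dz,wz=wz))
    json.dump([x+c*dx+s*dy,y+s*dx-c*dy,z-dz,a-np.degrees(wz)],open('cmd.json','w'))
def st():
    o=manip.get_obs();print({k:np.round(o[k],1).tolist() for k in('t','position','tool_rot','width','force','grip_force')},'cmd',np.round(json.load(open('cmd.json')),1).tolist())
E
echo '[222.351,584.086,231.31,159.156]' > cmd.json
python3 - <<'E'
from h import *
rows((430,100,230,176),(453.3,-165.7,150,175.8),(453.3,-165.7,58,175.8))
E
```

```text
{'dx': -366, 'dy': -379, 'dz': 1, 'wz': np.float64(-0.29)}
{'dx': -483, 'dy': -619, 'dz': 81, 'wz': np.float64(-0.29)}
{'dx': -483, 'dy': -619, 'dz': 173, 'wz': np.float64(-0.29)}
```

>>> {"method": "play_rows", "body": {
  "plan": [
    {"dx": -366, "dy": -379, "dz": 1, "wz": -0.29, "hand": -1},
    {"dx": -366, "dy": -379, "dz": 1, "wz": -0.29, "hand": -1},
    {"dx": -366, "dy": -379, "dz": 1, "wz": -0.29, "hand": -1},
    {"dx": -366, "dy": -379, "dz": 1, "wz": -0.29, "hand": -1},
    {"dx": -366, "dy": -379, "dz": 1, "wz": -0.29, "hand": -1},
    {"dx": -366, "dy": -379, "dz": 1, "wz": -0.29, "hand": -1},
    {"dx": -366, "dy": -379, "dz": 1, "wz": -0.29, "hand": -1},
    {"dx": -366, "dy": -379, "dz": 1, "wz": -0.29, "hand": -1},
    {"dx": -366, "dy": -379, "dz": 1, "wz": -0.29, "hand": -1},
    {"dx": -483, "dy": -619, "dz": 81, "wz": -0.29, "hand": -1},
    {"dx": -483, "dy": -619, "dz": 81, "wz": -0.29, "hand": -1},
    {"dx": -483, "dy": -619, "dz": 81, "wz": -0.29, "hand": -1},
    {"dx": -483, "dy": -619, "dz": 81, "wz": -0.29, "hand": -1},
    {"dx": -483, "dy": -619, "dz": 81, "wz": -0.29, "hand": -1},
    {"dx": -483, "dy": -619, "dz": 81, "wz": -0.29, "hand": -1},
    {"dx": -483, "dy": -619, "dz": 120, "wz": -0.29, "hand": -1},
    {"dx": -483, "dy": -619, "dz": 150, "wz": -0.29, "hand": -1},
    {"dx": -483, "dy": -619, "dz": 173, "wz": -0.29, "hand": -1},
    {"dx": -483, "dy": -619, "dz": 173, "wz": -0.29, "hand": -1}
  ]
}}

```text
invalid input
```

Run:
```python
from h import *
st()
x,y,z,a=json.load(open('cmd.json'))
u=np.array([0.0737,0.9973]);print(rows(*[(x+u[0]*k,y+u[1]*k,z,a) for k in(15,180)]))
```

```text
{'t': 0.2, 'position': [222.1, 583.7, 230.7], 'tool_rot': [-179.9, -0.0, 159.2], 'width': 85.8, 'force': [-0.4, -0.2, -0.5], 'grip_force': 0.0} cmd [453.5, -166.3, 58.3, 175.8]
{'dx': 0, 'dy': 15, 'dz': 0, 'wz': np.float64(-0.0)}
{'dx': 0, 'dy': 180, 'dz': 0, 'wz': np.float64(-0.0)}
None
```

>>> {"method": "play_rows", "body": {
  "plan": [
    {"dx": -366, "dy": -379, "dz": 1, "wx": 0, "wy": 0, "wz": -0.29, "hand": -1},
    {"dx": -366, "dy": -379, "dz": 1, "wx": 0, "wy": 0, "wz": -0.29, "hand": -1},
    {"dx": -366, "dy": -379, "dz": 1, "wx": 0, "wy": 0, "wz": -0.29, "hand": -1},
    {"dx": -366, "dy": -379, "dz": 1, "wx": 0, "wy": 0, "wz": -0.29, "hand": -1},
    {"dx": -366, "dy": -379, "dz": 1, "wx": 0, "wy": 0, "wz": -0.29, "hand": -1},
    {"dx": -366, "dy": -379, "dz": 1, "wx": 0, "wy": 0, "wz": -0.29, "hand": -1},
    {"dx": -366, "dy": -379, "dz": 1, "wx": 0, "wy": 0, "wz": -0.29, "hand": -1},
    {"dx": -366, "dy": -379, "dz": 1, "wx": 0, "wy": 0, "wz": -0.29, "hand": -1},
    {"dx": -366, "dy": -379, "dz": 1, "wx": 0, "wy": 0, "wz": -0.29, "hand": -1},
    {"dx": -483, "dy": -619, "dz": 81, "wx": 0, "wy": 0, "wz": -0.29, "hand": -1},
    {"dx": -483, "dy": -619, "dz": 81, "wx": 0, "wy": 0, "wz": -0.29, "hand": -1},
    {"dx": -483, "dy": -619, "dz": 81, "wx": 0, "wy": 0, "wz": -0.29, "hand": -1},
    {"dx": -483, "dy": -619, "dz": 81, "wx": 0, "wy": 0, "wz": -0.29, "hand": -1},
    {"dx": -483, "dy": -619, "dz": 81, "wx": 0, "wy": 0, "wz": -0.29, "hand": -1},
    {"dx": -483, "dy": -619, "dz": 81, "wx": 0, "wy": 0, "wz": -0.29, "hand": -1},
    {"dx": -483, "dy": -619, "dz": 120, "wx": 0, "wy": 0, "wz": -0.29, "hand": -1},
    {"dx": -483, "dy": -619, "dz": 150, "wx": 0, "wy": 0, "wz": -0.29, "hand": -1},
    {"dx": -483, "dy": -619, "dz": 173, "wx": 0, "wy": 0, "wz": -0.29, "hand": -1},
    {"dx": -483, "dy": -619, "dz": 173, "wx": 0, "wy": 0, "wz": -0.29, "hand": -1}
  ]
}}

```text
t: 2.58
position: [452.3, -164.4, 57.4]
tool_rot: [179.9, -0.2, 175.8]
force: [-0.9, 0.1, -1.0]
width: 85.4
grip_force: 0.0
```

>>> {"method": "play_rows", "body": {
  "plan": [
    {"dx": 0, "dy": 0, "dz": 0, "wx": 0, "wy": 0, "wz": 0, "hand": 1},
    {"dx": 0, "dy": 0, "dz": 0, "wx": 0, "wy": 0, "wz": 0, "hand": 1},
    {"dx": 0, "dy": 0, "dz": 0, "wx": 0, "wy": 0, "wz": 0, "hand": 1},
    {"dx": 0, "dy": 0, "dz": 0, "wx": 0, "wy": 0, "wz": 0, "hand": 1},
    {"dx": 0, "dy": 0, "dz": 0, "wx": 0, "wy": 0, "wz": 0, "hand": 1},
    {"dx": 0, "dy": 0, "dz": 0, "wx": 0, "wy": 0, "wz": 0, "hand": 1},
    {"dx": 0, "dy": 15, "dz": 0, "wx": 0, "wy": 0, "wz": 0, "hand": 1},
    {"dx": 0, "dy": 40, "dz": 0, "wx": 0, "wy": 0, "wz": 0, "hand": 1},
    {"dx": 0, "dy": 65, "dz": 0, "wx": 0, "wy": 0, "wz": 0, "hand": 1},
    {"dx": 0, "dy": 90, "dz": 0, "wx": 0, "wy": 0, "wz": 0, "hand": 1},
    {"dx": 0, "dy": 115, "dz": 0, "wx": 0, "wy": 0, "wz": 0, "hand": 1},
    {"dx": 0, "dy": 140, "dz": 0, "wx": 0, "wy": 0, "wz": 0, "hand": 1},
    {"dx": 0, "dy": 160, "dz": 0, "wx": 0, "wy": 0, "wz": 0, "hand": 1},
    {"dx": 0, "dy": 172, "dz": 0, "wx": 0, "wy": 0, "wz": 0, "hand": 1},
    {"dx": 0, "dy": 180, "dz": 0, "wx": 0, "wy": 0, "wz": 0, "hand": 1},
    {"dx": 0, "dy": 180, "dz": 0, "wx": 0, "wy": 0, "wz": 0, "hand": 1}
  ]
}}

```text
t: 4.58
position: [467.4, 13.5, 59.1]
tool_rot: [-180.0, 0.1, 175.8]
force: [-0.6, 0.4, 6.5]
width: 14.3
grip_force: 59.1
```

Run:
```python
from h import *
x,y,z,a=json.load(open('cmd.json'))
rows((x,y,z,a),(x,y,150,a),(500.5,277.6,150,207.9),(500.5,277.6,49,207.9));st()
```

```text
{'dx': 0, 'dy': 0, 'dz': 0, 'wz': np.float64(-0.0)}
{'dx': 0, 'dy': 0, 'dz': -92, 'wz': np.float64(-0.0)}
{'dx': -14, 'dy': 266, 'dz': -92, 'wz': np.float64(-0.56)}
{'dx': -14, 'dy': 266, 'dz': 9, 'wz': np.float64(-0.56)}
{'t': 4.6, 'position': [467.4, 13.5, 59.1], 'tool_rot': [-180.0, 0.1, 175.8], 'width': 14.3, 'force': [-0.6, 0.4, 6.5], 'grip_force': 59.1} cmd [500.3, 277.5, 49.3, 207.9]
```

Release, rise, go above the pale holder and pause there.

>>> {"method": "play_rows", "body": {
  "plan": [
    {"dx": 0, "dy": 0, "dz": 0, "wx": 0, "wy": 0, "wz": 0, "hand": -0.4},
    {"dx": 0, "dy": 0, "dz": 0, "wx": 0, "wy": 0, "wz": 0, "hand": -0.4},
    {"dx": 0, "dy": 0, "dz": 0, "wx": 0, "wy": 0, "wz": 0, "hand": -0.4},
    {"dx": 0, "dy": 0, "dz": 0, "wx": 0, "wy": 0, "wz": 0, "hand": -0.4},
    {"dx": 0, "dy": 0, "dz": -40, "wx": 0, "wy": 0, "wz": 0, "hand": -0.4},
    {"dx": 0, "dy": 0, "dz": -92, "wx": 0, "wy": 0, "wz": 0, "hand": -0.4},
    {"dx": -14, "dy": 266, "dz": -92, "wx": 0, "wy": 0, "wz": -0.56, "hand": -0.4},
    {"dx": -14, "dy": 266, "dz": -92, "wx": 0, "wy": 0, "wz": -0.56, "hand": -0.4},
    {"dx": -14, "dy": 266, "dz": -92, "wx": 0, "wy": 0, "wz": -0.56, "hand": -0.4},
    {"dx": -14, "dy": 266, "dz": -92, "wx": 0, "wy": 0, "wz": -0.56, "hand": -0.4},
    {"dx": -14, "dy": 266, "dz": -92, "wx": 0, "wy": 0, "wz": -0.56, "hand": -0.4},
    {"dx": -14, "dy": 266, "dz": -92, "wx": 0, "wy": 0, "wz": -0.56, "hand": -0.4},
    {"dx": -14, "dy": 266, "dz": -92, "wx": 0, "wy": 0, "wz": -0.56, "hand": -0.4}
  ]
}}

```text
t: 6.2
position: [499.8, 275.8, 150.0]
tool_rot: [-180.0, -0.1, -152.2]
force: [-0.5, -0.1, -0.3]
width: 59.9
grip_force: 0.0
```

Run:
```python
from h import *
st();d=cams()
crop(d['scene'],120,90,390,290,3,'pics/d.png')
```

```text
{'t': 6.2, 'position': [499.8, 275.8, 150.0], 'tool_rot': [-180.0, -0.1, -152.2], 'width': 59.9, 'force': [-0.5, -0.1, -0.3], 'grip_force': 0.0} cmd [500.3, 277.5, 49.3, 207.9]
```

View pics/d.png

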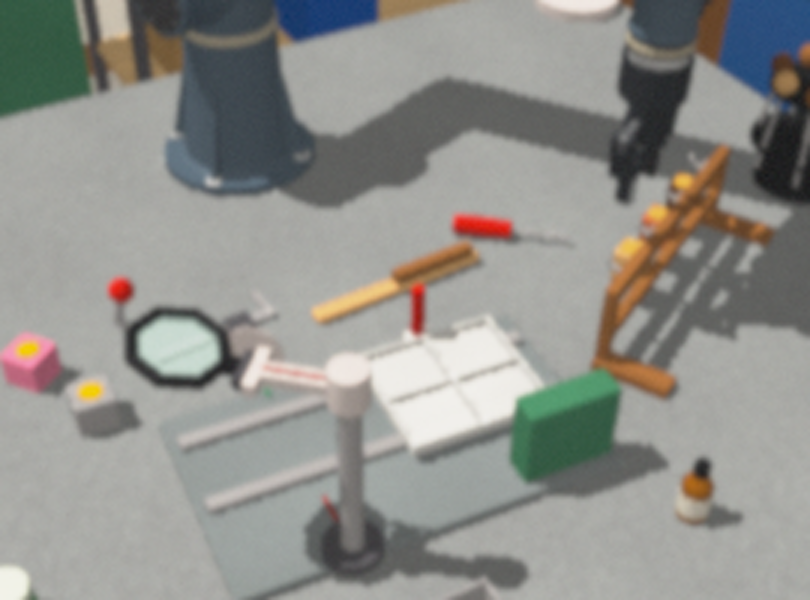

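The carrier now sits at the loading end, the post is clear of the brush, and the gripper hovers at the board. Next is the pale holder.

>>> {"method": "play_rows", "body": {
  "plan": [
    {"dx": 0, "dy": 0, "dz": 30, "wx": 0, "wy": 0, "wz": 0, "hand": -0.4},
    {"dx": 0, "dy": 0, "dz": 60, "wx": 0, "wy": 0, "wz": 0, "hand": -0.4},
    {"dx": 0, "dy": 0, "dz": 85, "wx": 0, "wy": 0, "wz": 0, "hand": -0.4},
    {"dx": 0, "dy": 0, "dz": 101, "wx": 0, "wy": 0, "wz": 0, "hand": -0.4},
    {"dx": 0, "dy": 0, "dz": 101, "wx": 0, "wy": 0, "wz": 0, "hand": -0.4},
    {"dx": 0, "dy": 0, "dz": 101, "wx": 0, "wy": 0, "wz": 0, "hand": 1},
    {"dx": 0, "dy": 0, "dz": 101, "wx": 0, "wy": 0, "wz": 0, "hand": 1},
    {"dx": 0, "dy": 0, "dz": 101, "wx": 0, "wy": 0, "wz": 0, "hand": 1},
    {"dx": 0, "dy": 0, "dz": 101, "wx": 0, "wy": 0, "wz": 0, "hand": 1},
    {"dx": 0, "dy": 0, "dz": 101, "wx": 0, "wy": 0, "wz": 0, "hand": 1}
  ]
}}

```text
t: 7.55
position: [501.1, 277.6, 50.1]
tool_rot: [-180.0, 0.1, -152.1]
force: [0.8, -1.7, 5.5]
width: 34.8
grip_force: 62.7
```

Run:
```python
from h import *
d=last();sl=np.load('sl.npy')
print(blobs(d['top'],(0,140,110),(6,255,255),(250,180,330,260),3),proj(d['top'],W(sl,[sl[3]-88,sl[4]+180,93])),blobs(d['scene'],(0,140,110),(6,255,255),(240,170,275,210),3),proj(d['scene'],W(sl,[sl[3]-88,sl[4]+180,80])))
for bx in(36,-36):
  for by in(40,-40): print(bx,by,W(sl,[sl[3]+bx-4,sl[4]+180+by,0]).round(1))
x,y,z,a=json.load(open('cmd.json'))
u=np.array([-.884,-.468])
b=W(sl,[sl[3]+36-4,sl[4]+180+40,0])[0]
rows((x,y,z+17,a),(x+u[0]*45,y+u[1]*45,z+17,a),(x+u[0]*60,y+u[1]*60,110,a),(b[0]-20,b[1]+20,110,175.8),(b[0],b[1],110,175.8),(b[0],b[1],43.5,175.8))
```

```text
[] [[233.01749402 228.61595281]] [(np.int32(46), array([258.8, 191.4]))] [[258.89674687 188.13909939]]
36 40 [[589.1  44.8   0. ]]
36 -40 [[583.2 -35.    0. ]]
-36 40 [[517.3  50.1   0. ]]
-36 -40 [[511.4 -29.7   0. ]]
{'dx': 0, 'dy': 0, 'dz': -17, 'wz': np.float64(-0.0)}
{'dx': 45, 'dy': 0, 'dz': -17, 'wz': np.float64(-0.0)}
{'dx': 60, 'dy': 0, 'dz': -61, 'wz': np.float64(-0.0)}
{'dx': 39, 'dy': -220, 'dz': -61, 'wz': np.float64(0.56)}
{'dx': 30, 'dy': -247, 'dz': -61, 'wz': np.float64(0.56)}
{'dx': 30, 'dy': -247, 'dz': 6, 'wz': np.float64(0.56)}
```

>>> {"method": "play_rows", "body": {
  "plan": [
    {"dx": 0, "dy": 0, "dz": -9, "wx": 0, "wy": 0, "wz": 0, "hand": 1},
    {"dx": 0, "dy": 0, "dz": -17, "wx": 0, "wy": 0, "wz": 0, "hand": 1},
    {"dx": 0, "dy": 0, "dz": -17, "wx": 0, "wy": 0, "wz": 0, "hand": 1},
    {"dx": 20, "dy": 0, "dz": -17, "wx": 0, "wy": 0, "wz": 0, "hand": 1},
    {"dx": 45, "dy": 0, "dz": -17, "wx": 0, "wy": 0, "wz": 0, "hand": 1},
    {"dx": 55, "dy": 0, "dz": -35, "wx": 0, "wy": 0, "wz": 0, "hand": 1},
    {"dx": 60, "dy": 0, "dz": -61, "wx": 0, "wy": 0, "wz": 0, "hand": 1},
    {"dx": 55, "dy": -45, "dz": -61, "wx": 0, "wy": 0, "wz": 0.12, "hand": 1},
    {"dx": 50, "dy": -90, "dz": -61, "wx": 0, "wy": 0, "wz": 0.25, "hand": 1},
    {"dx": 45, "dy": -135, "dz": -61, "wx": 0, "wy": 0, "wz": 0.38, "hand": 1},
    {"dx": 42, "dy": -180, "dz": -61, "wx": 0, "wy": 0, "wz": 0.5, "hand": 1},
    {"dx": 39, "dy": -220, "dz": -61, "wx": 0, "wy": 0, "wz": 0.56, "hand": 1},
    {"dx": 30, "dy": -247, "dz": -61, "wx": 0, "wy": 0, "wz": 0.56, "hand": 1},
    {"dx": 30, "dy": -247, "dz": -61, "wx": 0, "wy": 0, "wz": 0.56, "hand": 1},
    {"dx": 30, "dy": -247, "dz": -40, "wx": 0, "wy": 0, "wz": 0.56, "hand": 1},
    {"dx": 30, "dy": -247, "dz": -20, "wx": 0, "wy": 0, "wz": 0.56, "hand": 1},
    {"dx": 30, "dy": -247, "dz": -5, "wx": 0, "wy": 0, "wz": 0.56, "hand": 1},
    {"dx": 30, "dy": -247, "dz": 2, "wx": 0, "wy": 0, "wz": 0.56, "hand": 1},
    {"dx": 30, "dy": -247, "dz": 6, "wx": 0, "wy": 0, "wz": 0.56, "hand": 1},
    {"dx": 30, "dy": -247, "dz": 6, "wx": 0, "wy": 0, "wz": 0.56, "hand": 1}
  ]
}}

```text
t: 10.05
position: [589.6, 45.3, 43.9]
tool_rot: [-180.0, 0.1, 175.8]
force: [-0.1, 0.2, -2.2]
width: 34.8
grip_force: 61.8
```

Run:
```python
from h import *
x,y,z,a=json.load(open('cmd.json'));
rows((x,y,z-1,a),(x,y,130,a),(x-40,y+60,150,a),(462.9,349.7,150,207.9))
```

```text
{'dx': 0, 'dy': 0, 'dz': 1, 'wz': np.float64(-0.0)}
{'dx': 0, 'dy': 0, 'dz': -87, 'wz': np.float64(-0.0)}
{'dx': 44, 'dy': 57, 'dz': -107, 'wz': np.float64(-0.0)}
{'dx': 148, 'dy': 294, 'dz': -107, 'wz': np.float64(-0.56)}
```

>>> {"method": "play_rows", "body": {
  "plan": [
    {"dx": 0, "dy": 0, "dz": 1, "wx": 0, "wy": 0, "wz": 0, "hand": 1},
    {"dx": 0, "dy": 0, "dz": 1, "wx": 0, "wy": 0, "wz": 0, "hand": -0.4},
    {"dx": 0, "dy": 0, "dz": 1, "wx": 0, "wy": 0, "wz": 0, "hand": -0.4},
    {"dx": 0, "dy": 0, "dz": 1, "wx": 0, "wy": 0, "wz": 0, "hand": -0.4},
    {"dx": 0, "dy": 0, "dz": -15, "wx": 0, "wy": 0, "wz": 0, "hand": -0.4},
    {"dx": 0, "dy": 0, "dz": -50, "wx": 0, "wy": 0, "wz": 0, "hand": -0.4},
    {"dx": 0, "dy": 0, "dz": -87, "wx": 0, "wy": 0, "wz": 0, "hand": -0.4},
    {"dx": 44, "dy": 57, "dz": -107, "wx": 0, "wy": 0, "wz": 0, "hand": -0.4},
    {"dx": 148, "dy": 294, "dz": -107, "wx": 0, "wy": 0, "wz": -0.56, "hand": -0.4},
    {"dx": 148, "dy": 294, "dz": -107, "wx": 0, "wy": 0, "wz": -0.56, "hand": -0.4},
    {"dx": 148, "dy": 294, "dz": -107, "wx": 0, "wy": 0, "wz": -0.56, "hand": -0.4},
    {"dx": 148, "dy": 294, "dz": -107, "wx": 0, "wy": 0, "wz": -0.56, "hand": -0.4},
    {"dx": 148, "dy": 294, "dz": -107, "wx": 0, "wy": 0, "wz": -0.56, "hand": -0.4},
    {"dx": 148, "dy": 294, "dz": -107, "wx": 0, "wy": 0, "wz": -0.56, "hand": -0.4},
    {"dx": 148, "dy": 294, "dz": -107, "wx": 0, "wy": 0, "wz": -0.56, "hand": -0.4},
    {"dx": 148, "dy": 294, "dz": -107, "wx": 0, "wy": 0, "wz": -0.56, "hand": -0.4}
  ]
}}

```text
t: 12.05
position: [464.2, 347.6, 150.4]
tool_rot: [-180.0, -0.0, -152.3]
force: [0.1, -0.4, -1.0]
width: 59.6
grip_force: 0.0
```

Run:
```python
from h import *
st();d=cams()
crop(d['top'],80,150,360,310,2.8,'pics/e.png')
```

```text
{'t': 12.0, 'position': [464.2, 347.6, 150.4], 'tool_rot': [-180.0, -0.0, -152.3], 'width': 59.6, 'force': [0.1, -0.4, -1.0], 'grip_force': 0.0} cmd [463.3, 349.2, 150.3, 207.9]
```

View pics/e.png

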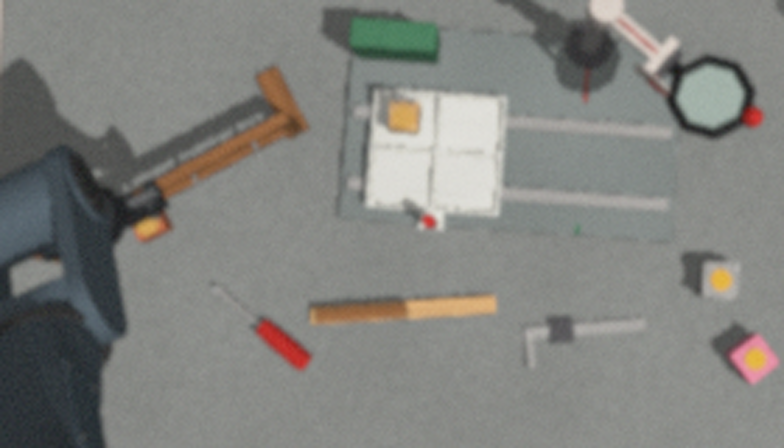

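The pale holder stands centred in the far-left bay, and the fingers are over the red-brown one.

>>> {"method": "play_rows", "body": {
  "plan": [
    {"dx": 0, "dy": 0, "dz": 30, "wx": 0, "wy": 0, "wz": 0, "hand": -0.4},
    {"dx": 0, "dy": 0, "dz": 60, "wx": 0, "wy": 0, "wz": 0, "hand": -0.4},
    {"dx": 0, "dy": 0, "dz": 85, "wx": 0, "wy": 0, "wz": 0, "hand": -0.4},
    {"dx": 0, "dy": 0, "dz": 101, "wx": 0, "wy": 0, "wz": 0, "hand": -0.4},
    {"dx": 0, "dy": 0, "dz": 101, "wx": 0, "wy": 0, "wz": 0, "hand": -0.4},
    {"dx": 0, "dy": 0, "dz": 101, "wx": 0, "wy": 0, "wz": 0, "hand": 1},
    {"dx": 0, "dy": 0, "dz": 101, "wx": 0, "wy": 0, "wz": 0, "hand": 1},
    {"dx": 0, "dy": 0, "dz": 101, "wx": 0, "wy": 0, "wz": 0, "hand": 1},
    {"dx": 0, "dy": 0, "dz": 101, "wx": 0, "wy": 0, "wz": 0, "hand": 1},
    {"dx": 0, "dy": 0, "dz": 101, "wx": 0, "wy": 0, "wz": 0, "hand": 1},
    {"dx": 0, "dy": 0, "dz": 92, "wx": 0, "wy": 0, "wz": 0, "hand": 1},
    {"dx": 0, "dy": 0, "dz": 84, "wx": 0, "wy": 0, "wz": 0, "hand": 1},
    {"dx": 0, "dy": 0, "dz": 84, "wx": 0, "wy": 0, "wz": 0, "hand": 1},
    {"dx": 20, "dy": 0, "dz": 84, "wx": 0, "wy": 0, "wz": 0, "hand": 1},
    {"dx": 45, "dy": 0, "dz": 84, "wx": 0, "wy": 0, "wz": 0, "hand": 1},
    {"dx": 55, "dy": 0, "dz": 66, "wx": 0, "wy": 0, "wz": 0, "hand": 1},
    {"dx": 60, "dy": 0, "dz": 40, "wx": 0, "wy": 0, "wz": 0, "hand": 1},
    {"dx": 60, "dy": 0, "dz": 40, "wx": 0, "wy": 0, "wz": 0, "hand": 1}
  ]
}}

```text
t: 14.4
position: [410.9, 321.6, 111.6]
tool_rot: [-180.0, 0.2, -152.1]
force: [0.3, 0.3, -1.0]
width: 34.3
grip_force: 62.1
```

Run:
```python
from h import *
x,y,z,a=json.load(open('cmd.json'))
c,s=np.cos(np.radians(a)),np.sin(np.radians(a));json.dump([x+60*c,y+60*s,z-40,a],open('cmd.json','w'))
st()
rows((430,250,110,200),(560,-15,120,175.8),(583.2,-35,120,175.8),(583.2,-35,42.5,175.8))
```

```text
{'t': 14.4, 'position': [410.9, 321.6, 111.6], 'tool_rot': [-180.0, 0.2, -152.1], 'width': 34.3, 'force': [0.3, 0.3, -1.0], 'grip_force': 62.1} cmd [410.3, 321.2, 110.3, 207.9]
{'dx': 16, 'dy': -72, 'dz': 0, 'wz': np.float64(0.14)}
{'dx': 25, 'dy': -367, 'dz': -10, 'wz': np.float64(0.56)}
{'dx': 14, 'dy': -396, 'dz': -10, 'wz': np.float64(0.56)}
{'dx': 14, 'dy': -396, 'dz': 68, 'wz': np.float64(0.56)}
```

>>> {"method": "play_rows", "body": {
  "plan": [
    {"dx": 8, "dy": -36, "dz": 0, "wx": 0, "wy": 0, "wz": 0.06, "hand": 1},
    {"dx": 16, "dy": -72, "dz": 0, "wx": 0, "wy": 0, "wz": 0.14, "hand": 1},
    {"dx": 17, "dy": -115, "dz": -2, "wx": 0, "wy": 0, "wz": 0.2, "hand": 1},
    {"dx": 18, "dy": -160, "dz": -4, "wx": 0, "wy": 0, "wz": 0.28, "hand": 1},
    {"dx": 20, "dy": -205, "dz": -6, "wx": 0, "wy": 0, "wz": 0.35, "hand": 1},
    {"dx": 21, "dy": -250, "dz": -8, "wx": 0, "wy": 0, "wz": 0.42, "hand": 1},
    {"dx": 22, "dy": -295, "dz": -10, "wx": 0, "wy": 0, "wz": 0.49, "hand": 1},
    {"dx": 24, "dy": -335, "dz": -10, "wx": 0, "wy": 0, "wz": 0.54, "hand": 1},
    {"dx": 25, "dy": -367, "dz": -10, "wx": 0, "wy": 0, "wz": 0.56, "hand": 1},
    {"dx": 14, "dy": -396, "dz": -10, "wx": 0, "wy": 0, "wz": 0.56, "hand": 1},
    {"dx": 14, "dy": -396, "dz": -10, "wx": 0, "wy": 0, "wz": 0.56, "hand": 1},
    {"dx": 14, "dy": -396, "dz": 15, "wx": 0, "wy": 0, "wz": 0.56, "hand": 1},
    {"dx": 14, "dy": -396, "dz": 40, "wx": 0, "wy": 0, "wz": 0.56, "hand": 1},
    {"dx": 14, "dy": -396, "dz": 56, "wx": 0, "wy": 0, "wz": 0.56, "hand": 1},
    {"dx": 14, "dy": -396, "dz": 64, "wx": 0, "wy": 0, "wz": 0.56, "hand": 1},
    {"dx": 14, "dy": -396, "dz": 68, "wx": 0, "wy": 0, "wz": 0.56, "hand": 1},
    {"dx": 14, "dy": -396, "dz": 68, "wx": 0, "wy": 0, "wz": 0.56, "hand": 1},
    {"dx": 14, "dy": -396, "dz": 68, "wx": 0, "wy": 0, "wz": 0.56, "hand": 1}
  ]
}}

```text
t: 16.65
position: [582.4, -35.3, 43.7]
tool_rot: [-180.0, -0.0, 175.8]
force: [-3.4, 0.3, 5.7]
width: 34.8
grip_force: 62.8
```

Run:
```python
from h import *
st()
x,y,z,a=json.load(open('cmd.json'))
rows((x,y,130,a),(x-60,y+100,150,a),(425.4,419.5,150,207.9))
```

```text
{'t': 16.6, 'position': [582.4, -35.3, 43.7], 'tool_rot': [-180.0, -0.0, 175.8], 'width': 34.8, 'force': [-3.4, 0.3, 5.7], 'grip_force': 62.8} cmd [582.9, -35.5, 42.3, 175.8]
{'dx': 0, 'dy': 0, 'dz': -88, 'wz': np.float64(-0.0)}
{'dx': 67, 'dy': 95, 'dz': -108, 'wz': np.float64(-0.0)}
{'dx': 191, 'dy': 442, 'dz': -108, 'wz': np.float64(-0.56)}
```

>>> {"method": "play_rows", "body": {
  "plan": [
    {"dx": 0, "dy": 0, "dz": 0, "wx": 0, "wy": 0, "wz": 0, "hand": -0.4},
    {"dx": 0, "dy": 0, "dz": 0, "wx": 0, "wy": 0, "wz": 0, "hand": -0.4},
    {"dx": 0, "dy": 0, "dz": 0, "wx": 0, "wy": 0, "wz": 0, "hand": -0.4},
    {"dx": 0, "dy": 0, "dz": -15, "wx": 0, "wy": 0, "wz": 0, "hand": -0.4},
    {"dx": 0, "dy": 0, "dz": -50, "wx": 0, "wy": 0, "wz": 0, "hand": -0.4},
    {"dx": 0, "dy": 0, "dz": -88, "wx": 0, "wy": 0, "wz": 0, "hand": -0.4},
    {"dx": 67, "dy": 95, "dz": -108, "wx": 0, "wy": 0, "wz": 0, "hand": -0.4},
    {"dx": 67, "dy": 95, "dz": -108, "wx": 0, "wy": 0, "wz": 0, "hand": -0.4},
    {"dx": 191, "dy": 442, "dz": -108, "wx": 0, "wy": 0, "wz": -0.56, "hand": -0.4},
    {"dx": 191, "dy": 442, "dz": -108, "wx": 0, "wy": 0, "wz": -0.56, "hand": -0.4},
    {"dx": 191, "dy": 442, "dz": -108, "wx": 0, "wy": 0, "wz": -0.56, "hand": -0.4},
    {"dx": 191, "dy": 442, "dz": -108, "wx": 0, "wy": 0, "wz": -0.56, "hand": -0.4},
    {"dx": 191, "dy": 442, "dz": -108, "wx": 0, "wy": 0, "wz": -0.56, "hand": -0.4},
    {"dx": 191, "dy": 442, "dz": -108, "wx": 0, "wy": 0, "wz": -0.56, "hand": -0.4},
    {"dx": 191, "dy": 442, "dz": -108, "wx": 0, "wy": 0, "wz": -0.56, "hand": -0.4},
    {"dx": 191, "dy": 442, "dz": -108, "wx": 0, "wy": 0, "wz": -0.56, "hand": -0.4},
    {"dx": 191, "dy": 442, "dz": -108, "wx": 0, "wy": 0, "wz": -0.56, "hand": -0.4},
    {"dx": 191, "dy": 442, "dz": -108, "wx": 0, "wy": 0, "wz": -0.56, "hand": -0.4}
  ]
}}

```text
t: 18.9
position: [425.7, 418.1, 150.5]
tool_rot: [-180.0, -0.0, -152.3]
force: [-0.5, 0.4, 0.6]
width: 59.7
grip_force: 0.0
```

>>> {"method": "play_rows", "body": {
  "plan": [
    {"dx": 0, "dy": 0, "dz": 30, "wx": 0, "wy": 0, "wz": 0, "hand": -0.4},
    {"dx": 0, "dy": 0, "dz": 60, "wx": 0, "wy": 0, "wz": 0, "hand": -0.4},
    {"dx": 0, "dy": 0, "dz": 85, "wx": 0, "wy": 0, "wz": 0, "hand": -0.4},
    {"dx": 0, "dy": 0, "dz": 101, "wx": 0, "wy": 0, "wz": 0, "hand": -0.4},
    {"dx": 0, "dy": 0, "dz": 101, "wx": 0, "wy": 0, "wz": 0, "hand": -0.4},
    {"dx": 0, "dy": 0, "dz": 101, "wx": 0, "wy": 0, "wz": 0, "hand": 1},
    {"dx": 0, "dy": 0, "dz": 101, "wx": 0, "wy": 0, "wz": 0, "hand": 1},
    {"dx": 0, "dy": 0, "dz": 101, "wx": 0, "wy": 0, "wz": 0, "hand": 1},
    {"dx": 0, "dy": 0, "dz": 101, "wx": 0, "wy": 0, "wz": 0, "hand": 1},
    {"dx": 0, "dy": 0, "dz": 101, "wx": 0, "wy": 0, "wz": 0, "hand": 1},
    {"dx": 0, "dy": 0, "dz": 92, "wx": 0, "wy": 0, "wz": 0, "hand": 1},
    {"dx": 0, "dy": 0, "dz": 84, "wx": 0, "wy": 0, "wz": 0, "hand": 1},
    {"dx": 0, "dy": 0, "dz": 84, "wx": 0, "wy": 0, "wz": 0, "hand": 1},
    {"dx": 20, "dy": 0, "dz": 84, "wx": 0, "wy": 0, "wz": 0, "hand": 1},
    {"dx": 45, "dy": 0, "dz": 84, "wx": 0, "wy": 0, "wz": 0, "hand": 1},
    {"dx": 55, "dy": 0, "dz": 66, "wx": 0, "wy": 0, "wz": 0, "hand": 1},
    {"dx": 60, "dy": 0, "dz": 40, "wx": 0, "wy": 0, "wz": 0, "hand": 1},
    {"dx": 60, "dy": 0, "dz": 40, "wx": 0, "wy": 0, "wz": 0, "hand": 1}
  ]
}}

```text
t: 21.15
position: [372.6, 392.0, 111.6]
tool_rot: [180.0, 0.2, -152.1]
force: [0.3, 0.0, -0.7]
width: 34.9
grip_force: 61.9
```

Run:
```python
from h import *
x,y,z,a=json.load(open('cmd.json'))
c,s=np.cos(np.radians(a)),np.sin(np.radians(a));json.dump([x+60*c,y+60*s,z-40,a],open('cmd.json','w'))
st()
rows((420,240,120,195),(490,60,130,175.8),(511.4,-29.7,130,175.8),(511.4,-29.7,43,175.8))
```

```text
{'t': 21.2, 'position': [372.6, 392.0, 111.6], 'tool_rot': [180.0, 0.2, -152.1], 'width': 34.9, 'force': [0.3, 0.0, -0.7], 'grip_force': 61.9} cmd [372.0, 391.4, 110.3, 207.9]
{'dx': 28, 'dy': -156, 'dz': -10, 'wz': np.float64(0.22)}
{'dx': 50, 'dy': -348, 'dz': -20, 'wz': np.float64(0.56)}
{'dx': 73, 'dy': -437, 'dz': -20, 'wz': np.float64(0.56)}
{'dx': 73, 'dy': -437, 'dz': 67, 'wz': np.float64(0.56)}
```

>>> {"method": "play_rows", "body": {
  "plan": [
    {"dx": 8, "dy": -40, "dz": -3, "wx": 0, "wy": 0, "wz": 0.05, "hand": 1},
    {"dx": 18, "dy": -80, "dz": -6, "wx": 0, "wy": 0, "wz": 0.11, "hand": 1},
    {"dx": 24, "dy": -120, "dz": -8, "wx": 0, "wy": 0, "wz": 0.16, "hand": 1},
    {"dx": 28, "dy": -156, "dz": -10, "wx": 0, "wy": 0, "wz": 0.22, "hand": 1},
    {"dx": 33, "dy": -200, "dz": -12, "wx": 0, "wy": 0, "wz": 0.3, "hand": 1},
    {"dx": 38, "dy": -245, "dz": -15, "wx": 0, "wy": 0, "wz": 0.38, "hand": 1},
    {"dx": 44, "dy": -295, "dz": -18, "wx": 0, "wy": 0, "wz": 0.48, "hand": 1},
    {"dx": 50, "dy": -348, "dz": -20, "wx": 0, "wy": 0, "wz": 0.56, "hand": 1},
    {"dx": 62, "dy": -395, "dz": -20, "wx": 0, "wy": 0, "wz": 0.56, "hand": 1},
    {"dx": 73, "dy": -437, "dz": -20, "wx": 0, "wy": 0, "wz": 0.56, "hand": 1},
    {"dx": 73, "dy": -437, "dz": -20, "wx": 0, "wy": 0, "wz": 0.56, "hand": 1},
    {"dx": 73, "dy": -437, "dz": 10, "wx": 0, "wy": 0, "wz": 0.56, "hand": 1},
    {"dx": 73, "dy": -437, "dz": 40, "wx": 0, "wy": 0, "wz": 0.56, "hand": 1},
    {"dx": 73, "dy": -437, "dz": 56, "wx": 0, "wy": 0, "wz": 0.56, "hand": 1},
    {"dx": 73, "dy": -437, "dz": 63, "wx": 0, "wy": 0, "wz": 0.56, "hand": 1},
    {"dx": 73, "dy": -437, "dz": 67, "wx": 0, "wy": 0, "wz": 0.56, "hand": 1},
    {"dx": 73, "dy": -437, "dz": 67, "wx": 0, "wy": 0, "wz": 0.56, "hand": 1}
  ]
}}

```text
t: 23.28
position: [512.3, -29.1, 44.1]
tool_rot: [-180.0, 0.1, 175.8]
force: [-0.0, 0.2, -2.0]
width: 34.7
grip_force: 61.7
```

>>> {"method": "play_rows", "body": {
  "plan": [
    {"dx": 0, "dy": 0, "dz": 0, "wx": 0, "wy": 0, "wz": 0, "hand": -0.4},
    {"dx": 0, "dy": 0, "dz": 0, "wx": 0, "wy": 0, "wz": 0, "hand": -0.4},
    {"dx": 0, "dy": 0, "dz": 0, "wx": 0, "wy": 0, "wz": 0, "hand": -0.4},
    {"dx": 0, "dy": 0, "dz": -15, "wx": 0, "wy": 0, "wz": 0, "hand": -0.4},
    {"dx": 0, "dy": 0, "dz": -50, "wx": 0, "wy": 0, "wz": 0, "hand": -0.4},
    {"dx": 0, "dy": 0, "dz": -107, "wx": 0, "wy": 0, "wz": 0, "hand": -0.4},
    {"dx": 80, "dy": 40, "dz": -107, "wx": 0, "wy": 0, "wz": 0, "hand": -0.4},
    {"dx": 80, "dy": 40, "dz": -107, "wx": 0, "wy": 0, "wz": 0, "hand": -0.4},
    {"dx": 80, "dy": 40, "dz": -107, "wx": 0, "wy": 0, "wz": 0, "hand": -0.4}
  ]
}}

```text
t: 24.4
position: [432.6, 17.7, 151.2]
tool_rot: [180.0, -0.1, 175.9]
force: [0.1, -0.4, 0.8]
width: 59.9
grip_force: 0.0
```

Run:
```python
from h import *
x,y,z,a=json.load(open('cmd.json'))
c,s=np.cos(np.radians(a)),np.sin(np.radians(a));json.dump([x+80*c+40*s,y+80*s-40*c,z+107,a],open('cmd.json','w'))
st();d=cams();t=d['top']
crop(t,200,150,380,310,3.7,'pics/f.png')
print('yel',blobs(t,(15,120,130),(32,255,255),(200,150,400,310)),blobs(d['scene'],(15,120,130),(32,255,255),(100,130,280,260)))
```

```text
{'t': 24.4, 'position': [432.6, 17.7, 151.2], 'tool_rot': [180.0, -0.1, 175.9], 'width': 59.9, 'force': [0.1, -0.4, 0.8], 'grip_force': 0.0} cmd [434.8, 16.7, 150.3, 175.8]
yel [(np.int32(62), array([223.9, 191.6])), (np.int32(54), array([247.4, 193.9])), (np.int32(64), array([245.5, 214.2])), (np.int32(36), array([337. , 249.5])), (np.int32(40), array([349.2, 277.9]))] [(np.int32(85), array([255.2, 184. ])), (np.int32(22), array([252. , 205.1])), (np.int32(20), array([257.5, 204.5])), (np.int32(30), array([128.7, 206. ])), (np.int32(26), array([261.5, 218. ])), (np.int32(14), array([266.9, 218.9])), (np.int32(34), array([149.7, 220.1]))]
```

View pics/f.png

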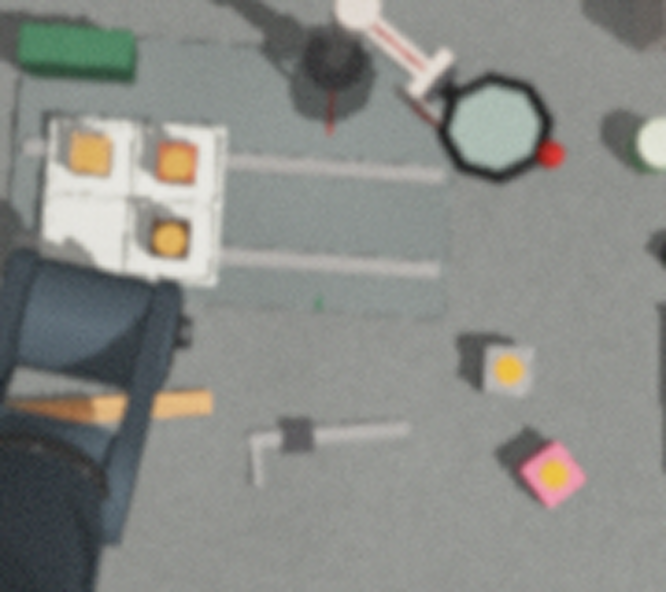

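Three holders stand in three bays. The reference's dot is at (509,370) in the crop, it hasn't moved, and it lies square with the slide. I'll fetch it now.

Run:
```python
from h import *
rows((395.4,-338.6,120,175.8),(395.4,-338.6,12,175.8))
rows((395.4,-338.6,120,175.8),(420,-100,150,175.8),(470,40,140,175.8),(521.3,49.8,140,175.8),(521.3,49.8,40,175.8))
```

```text
{'dx': 13, 'dy': -357, 'dz': 30, 'wz': np.float64(-0.0)}
{'dx': 13, 'dy': -357, 'dz': 138, 'wz': np.float64(-0.0)}
{'dx': 0, 'dy': 0, 'dz': -108, 'wz': np.float64(-0.0)}
{'dx': -7, 'dy': 240, 'dz': -138, 'wz': np.float64(-0.0)}
{'dx': -46, 'dy': 383, 'dz': -128, 'wz': np.float64(-0.0)}
{'dx': -97, 'dy': 396, 'dz': -128, 'wz': np.float64(-0.0)}
{'dx': -97, 'dy': 396, 'dz': -28, 'wz': np.float64(-0.0)}
```

>>> {"method": "play_rows", "body": {
  "plan": [
    {"dx": 13, "dy": -357, "dz": 0, "wx": 0, "wy": 0, "wz": 0, "hand": -0.75},
    {"dx": 13, "dy": -357, "dz": 0, "wx": 0, "wy": 0, "wz": 0, "hand": -0.75},
    {"dx": 13, "dy": -357, "dz": 0, "wx": 0, "wy": 0, "wz": 0, "hand": -0.75},
    {"dx": 13, "dy": -357, "dz": 0, "wx": 0, "wy": 0, "wz": 0, "hand": -0.75},
    {"dx": 13, "dy": -357, "dz": 0, "wx": 0, "wy": 0, "wz": 0, "hand": -0.75},
    {"dx": 13, "dy": -357, "dz": 0, "wx": 0, "wy": 0, "wz": 0, "hand": -0.75},
    {"dx": 13, "dy": -357, "dz": 30, "wx": 0, "wy": 0, "wz": 0, "hand": -0.75},
    {"dx": 13, "dy": -357, "dz": 30, "wx": 0, "wy": 0, "wz": 0, "hand": -0.75},
    {"dx": 13, "dy": -357, "dz": 60, "wx": 0, "wy": 0, "wz": 0, "hand": -0.75},
    {"dx": 13, "dy": -357, "dz": 90, "wx": 0, "wy": 0, "wz": 0, "hand": -0.75},
    {"dx": 13, "dy": -357, "dz": 120, "wx": 0, "wy": 0, "wz": 0, "hand": -0.75},
    {"dx": 13, "dy": -357, "dz": 138, "wx": 0, "wy": 0, "wz": 0, "hand": -0.75},
    {"dx": 13, "dy": -357, "dz": 138, "wx": 0, "wy": 0, "wz": 0, "hand": -0.75},
    {"dx": 13, "dy": -357, "dz": 138, "wx": 0, "wy": 0, "wz": 0, "hand": 1},
    {"dx": 13, "dy": -357, "dz": 138, "wx": 0, "wy": 0, "wz": 0, "hand": 1},
    {"dx": 13, "dy": -357, "dz": 138, "wx": 0, "wy": 0, "wz": 0, "hand": 1},
    {"dx": 13, "dy": -357, "dz": 138, "wx": 0, "wy": 0, "wz": 0, "hand": 1},
    {"dx": 13, "dy": -357, "dz": 138, "wx": 0, "wy": 0, "wz": 0, "hand": 1},
    {"dx": 13, "dy": -357, "dz": 138, "wx": 0, "wy": 0, "wz": 0, "hand": 1}
  ]
}}

```text
t: 26.88
position: [396.5, -339.6, 13.8]
tool_rot: [-179.8, 0.1, 175.8]
force: [-0.3, 0.2, 7.1]
width: 42.9
grip_force: 62.8
```

>>> {"method": "play_rows", "body": {
  "plan": [
    {"dx": 0, "dy": 0, "dz": -20, "wx": 0, "wy": 0, "wz": 0, "hand": 1},
    {"dx": 0, "dy": 0, "dz": -60, "wx": 0, "wy": 0, "wz": 0, "hand": 1},
    {"dx": 0, "dy": 0, "dz": -108, "wx": 0, "wy": 0, "wz": 0, "hand": 1},
    {"dx": -1, "dy": 40, "dz": -113, "wx": 0, "wy": 0, "wz": 0, "hand": 1},
    {"dx": -2, "dy": 85, "dz": -118, "wx": 0, "wy": 0, "wz": 0, "hand": 1},
    {"dx": -4, "dy": 135, "dz": -124, "wx": 0, "wy": 0, "wz": 0, "hand": 1},
    {"dx": -5, "dy": 185, "dz": -130, "wx": 0, "wy": 0, "wz": 0, "hand": 1},
    {"dx": -7, "dy": 240, "dz": -138, "wx": 0, "wy": 0, "wz": 0, "hand": 1},
    {"dx": -20, "dy": 285, "dz": -135, "wx": 0, "wy": 0, "wz": 0, "hand": 1},
    {"dx": -34, "dy": 335, "dz": -130, "wx": 0, "wy": 0, "wz": 0, "hand": 1},
    {"dx": -46, "dy": 378, "dz": -128, "wx": 0, "wy": 0, "wz": 0, "hand": 1},
    {"dx": -75, "dy": 393, "dz": -128, "wx": 0, "wy": 0, "wz": 0, "hand": 1},
    {"dx": -97, "dy": 396, "dz": -128, "wx": 0, "wy": 0, "wz": 0, "hand": 1},
    {"dx": -97, "dy": 396, "dz": -128, "wx": 0, "wy": 0, "wz": 0, "hand": 1},
    {"dx": -97, "dy": 396, "dz": -95, "wx": 0, "wy": 0, "wz": 0, "hand": 1},
    {"dx": -97, "dy": 396, "dz": -65, "wx": 0, "wy": 0, "wz": 0, "hand": 1},
    {"dx": -97, "dy": 396, "dz": -43, "wx": 0, "wy": 0, "wz": 0, "hand": 1},
    {"dx": -97, "dy": 396, "dz": -33, "wx": 0, "wy": 0, "wz": 0, "hand": 1},
    {"dx": -97, "dy": 396, "dz": -28, "wx": 0, "wy": 0, "wz": 0, "hand": 1},
    {"dx": -97, "dy": 396, "dz": -28, "wx": 0, "wy": 0, "wz": 0, "hand": 1}
  ]
}}

```text
t: 29.38
position: [521.5, 49.2, 41.2]
tool_rot: [-180.0, 0.1, 175.8]
force: [0.0, -0.2, -2.8]
width: 42.6
grip_force: 62.1
```

Run:
```python
from h import *
x,y,z,a=json.load(open('cmd.json'))
rows((x,y,z-1,a),(x,y,130,a),(467,14,130,175.8),(467,14,58,175.8))
```

```text
{'dx': 0, 'dy': 0, 'dz': 1, 'wz': np.float64(-0.0)}
{'dx': 0, 'dy': 0, 'dz': -90, 'wz': np.float64(-0.0)}
{'dx': 52, 'dy': -39, 'dz': -90, 'wz': np.float64(-0.0)}
{'dx': 52, 'dy': -39, 'dz': -18, 'wz': np.float64(-0.0)}
```

>>> {"method": "play_rows", "body": {
  "plan": [
    {"dx": 0, "dy": 0, "dz": 1, "wx": 0, "wy": 0, "wz": 0, "hand": 1},
    {"dx": 0, "dy": 0, "dz": 1, "wx": 0, "wy": 0, "wz": 0, "hand": -0.4},
    {"dx": 0, "dy": 0, "dz": 1, "wx": 0, "wy": 0, "wz": 0, "hand": -0.4},
    {"dx": 0, "dy": 0, "dz": 1, "wx": 0, "wy": 0, "wz": 0, "hand": -0.4},
    {"dx": 0, "dy": 0, "dz": -20, "wx": 0, "wy": 0, "wz": 0, "hand": -0.4},
    {"dx": 0, "dy": 0, "dz": -60, "wx": 0, "wy": 0, "wz": 0, "hand": -0.4},
    {"dx": 0, "dy": 0, "dz": -90, "wx": 0, "wy": 0, "wz": 0, "hand": -0.4},
    {"dx": 52, "dy": -39, "dz": -90, "wx": 0, "wy": 0, "wz": 0, "hand": -0.4},
    {"dx": 52, "dy": -39, "dz": -90, "wx": 0, "wy": 0, "wz": 0, "hand": -0.4},
    {"dx": 52, "dy": -39, "dz": -90, "wx": 0, "wy": 0, "wz": 0, "hand": -0.4},
    {"dx": 52, "dy": -39, "dz": -60, "wx": 0, "wy": 0, "wz": 0, "hand": -0.4},
    {"dx": 52, "dy": -39, "dz": -35, "wx": 0, "wy": 0, "wz": 0, "hand": -0.4},
    {"dx": 52, "dy": -39, "dz": -18, "wx": 0, "wy": 0, "wz": 0, "hand": -0.4},
    {"dx": 52, "dy": -39, "dz": -18, "wx": 0, "wy": 0, "wz": 0, "hand": -0.4}
  ]
}}

```text
t: 31.12
position: [467.3, 14.7, 57.0]
tool_rot: [180.0, -0.1, 175.8]
force: [-0.6, 0.2, -1.3]
width: 59.6
grip_force: 0.0
```

Run:
```python
from h import *
st();d=cams();crop(d['scene'],200,140,360,270,4,'pics/g.png')
```

```text
{'t': 31.1, 'position': [467.3, 14.7, 57.0], 'tool_rot': [180.0, -0.1, 175.8], 'width': 59.6, 'force': [-0.6, 0.2, -1.3], 'grip_force': 0.0} cmd [466.7, 14.3, 58.3, 175.8]
```

View pics/g.png

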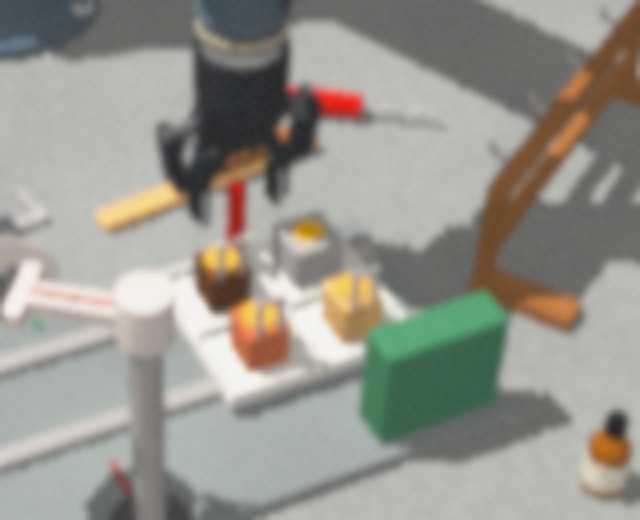

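All four blocks stand in their bays and the fingers straddle the red post. Pushing back.

>>> {"method": "play_rows", "body": {
  "plan": [
    {"dx": 0, "dy": 0, "dz": 0, "wx": 0, "wy": 0, "wz": 0, "hand": 1},
    {"dx": 0, "dy": 0, "dz": 0, "wx": 0, "wy": 0, "wz": 0, "hand": 1},
    {"dx": 0, "dy": 0, "dz": 0, "wx": 0, "wy": 0, "wz": 0, "hand": 1},
    {"dx": 0, "dy": 0, "dz": 0, "wx": 0, "wy": 0, "wz": 0, "hand": 1},
    {"dx": 0, "dy": 0, "dz": 0, "wx": 0, "wy": 0, "wz": 0, "hand": 1},
    {"dx": 0, "dy": -6, "dz": 0, "wx": 0, "wy": 0, "wz": 0, "hand": 1},
    {"dx": 0, "dy": -18, "dz": 0, "wx": 0, "wy": 0, "wz": 0, "hand": 1},
    {"dx": 0, "dy": -34, "dz": 0, "wx": 0, "wy": 0, "wz": 0, "hand": 1},
    {"dx": 0, "dy": -52, "dz": 0, "wx": 0, "wy": 0, "wz": 0, "hand": 1},
    {"dx": 0, "dy": -70, "dz": 0, "wx": 0, "wy": 0, "wz": 0, "hand": 1},
    {"dx": 0, "dy": -88, "dz": 0, "wx": 0, "wy": 0, "wz": 0, "hand": 1},
    {"dx": 0, "dy": -106, "dz": 0, "wx": 0, "wy": 0, "wz": 0, "hand": 1},
    {"dx": 0, "dy": -124, "dz": 0, "wx": 0, "wy": 0, "wz": 0, "hand": 1},
    {"dx": 0, "dy": -142, "dz": 0, "wx": 0, "wy": 0, "wz": 0, "hand": 1},
    {"dx": 0, "dy": -158, "dz": 0, "wx": 0, "wy": 0, "wz": 0, "hand": 1},
    {"dx": 0, "dy": -171, "dz": 0, "wx": 0, "wy": 0, "wz": 0, "hand": 1},
    {"dx": 0, "dy": -178, "dz": 0, "wx": 0, "wy": 0, "wz": 0, "hand": 1},
    {"dx": 0, "dy": -180, "dz": 0, "wx": 0, "wy": 0, "wz": 0, "hand": 1},
    {"dx": 0, "dy": -180, "dz": 0, "wx": 0, "wy": 0, "wz": 0, "hand": 1}
  ]
}}

```text
t: 33.6
position: [453.8, -165.9, 59.1]
tool_rot: [-179.9, 0.1, 175.7]
force: [-0.4, -0.3, 5.6]
width: 14.7
grip_force: 58.9
```

Run:
```python
from h import *
sl=np.load('sl.npy');d=last()
print(blobs(d['scene'],(0,150,120),(6,255,255),(140,170,180,200)),blobs(d['top'],(0,150,120),(6,255,255),(330,170,360,200)))
K=tri(np.array((159.8,186.1))+sl[5:7],(348.5,191.3),d);print(K)
K=K[0]
for col in ((150,-120),(sl[3]+150,sl[4]),):
    k=inv(sl,K)-col;print(np.degrees(np.arctan2(-k[1],-k[0])),np.hypot(*k))
json.dump([453.4,-165.3,58.3,175.8],open('cmd.json','w'))
rows((453.4,-165.3,150,175.8),(450,-170,350,175.8),(K[0],K[1],350,48))
```

```text
[(np.int32(37), array([159.8, 186.1]))] [(np.int32(29), array([348.4, 191.3]))]
(array([ 562.4, -328.7,  297.5]), array([5.74933851]))
52.27339255098982 193.84949922101683
52.826247037621904 193.86416048534022
{'dx': 0, 'dy': 0, 'dz': -92, 'wz': np.float64(-0.0)}
{'dx': 3, 'dy': -5, 'dz': -292, 'wz': np.float64(-0.0)}
{'dx': -121, 'dy': -155, 'dz': -292, 'wz': np.float64(2.23)}
```

>>> {"method": "play_rows", "body": {
  "plan": [
    {"dx": 0, "dy": 0, "dz": 0, "wx": 0, "wy": 0, "wz": 0, "hand": -0.4},
    {"dx": 0, "dy": 0, "dz": 0, "wx": 0, "wy": 0, "wz": 0, "hand": -0.4},
    {"dx": 0, "dy": 0, "dz": 0, "wx": 0, "wy": 0, "wz": 0, "hand": -0.4},
    {"dx": 0, "dy": 0, "dz": -40, "wx": 0, "wy": 0, "wz": 0, "hand": -0.4},
    {"dx": 0, "dy": 0, "dz": -92, "wx": 0, "wy": 0, "wz": 0, "hand": -0.4},
    {"dx": 1, "dy": -2, "dz": -150, "wx": 0, "wy": 0, "wz": 0.15, "hand": -0.4},
    {"dx": 2, "dy": -3, "dz": -200, "wx": 0, "wy": 0, "wz": 0.3, "hand": -0.4},
    {"dx": 3, "dy": -5, "dz": -250, "wx": 0, "wy": 0, "wz": 0.45, "hand": -0.4},
    {"dx": 3, "dy": -5, "dz": -292, "wx": 0, "wy": 0, "wz": 0.6, "hand": -0.4},
    {"dx": 3, "dy": -5, "dz": -292, "wx": 0, "wy": 0, "wz": 0.78, "hand": -0.4},
    {"dx": -20, "dy": -30, "dz": -292, "wx": 0, "wy": 0, "wz": 0.96, "hand": -0.4},
    {"dx": -40, "dy": -55, "dz": -292, "wx": 0, "wy": 0, "wz": 1.14, "hand": -0.4},
    {"dx": -60, "dy": -80, "dz": -292, "wx": 0, "wy": 0, "wz": 1.32, "hand": -0.4},
    {"dx": -80, "dy": -105, "dz": -292, "wx": 0, "wy": 0, "wz": 1.5, "hand": -0.4},
    {"dx": -100, "dy": -130, "dz": -292, "wx": 0, "wy": 0, "wz": 1.68, "hand": -0.4},
    {"dx": -121, "dy": -155, "dz": -292, "wx": 0, "wy": 0, "wz": 1.86, "hand": -0.4},
    {"dx": -121, "dy": -155, "dz": -292, "wx": 0, "wy": 0, "wz": 2.04, "hand": -0.4},
    {"dx": -121, "dy": -155, "dz": -292, "wx": 0, "wy": 0, "wz": 2.23, "hand": -0.4},
    {"dx": -121, "dy": -155, "dz": -292, "wx": 0, "wy": 0, "wz": 2.23, "hand": -0.4},
    {"dx": -121, "dy": -155, "dz": -292, "wx": 0, "wy": 0, "wz": 2.23, "hand": -0.4}
  ]
}}

```text
t: 36.1
position: [562.5, -328.4, 350.1]
tool_rot: [-180.0, 0.0, 48.2]
force: [0.0, -0.2, -0.1]
width: 60.0
grip_force: 0.0
```

Run:
```python
from h import *
st();d=cams();crop(d['scene'],130,90,300,220,4.5,'pics/i.png')
sl=np.load('sl.npy')
print(blobs(d['top'],(0,140,110),(6,255,255),(270,180,330,260),3),proj(d['top'],W(sl,[sl[3]-88,sl[4],93])),blobs(d['scene'],(0,140,110),(6,255,255),(190,170,260,225),3),proj(d['scene'],W(sl,[sl[3]-88,sl[4],65]))-sl[5:7])
```

```text
{'t': 36.1, 'position': [562.5, -328.4, 350.1], 'tool_rot': [-180.0, 0.0, 48.2], 'width': 60.0, 'force': [0.0, -0.2, -0.1], 'grip_force': 0.0} cmd [562.7, -328.7, 350.3, 48.0]
[(np.int32(6), array([286. , 232.5]))] [[287.37685    232.29639257]] [] [[208.40289357 207.39440307]]
```

View pics/i.png

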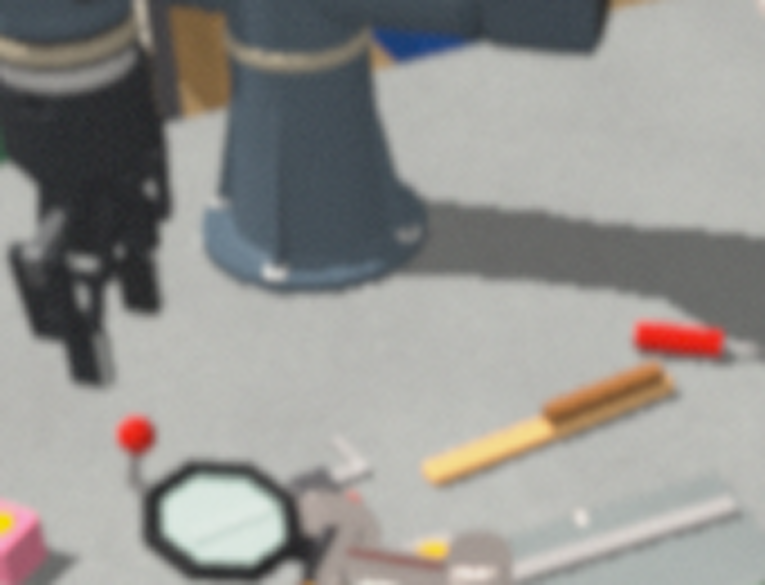

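The head is still aside at swivel ≈52°, with the ball at (135,435) straight below the jaws' midpoint at (117,342), as projected. The post blob in the top view matches the inspection station. Gripping the ball.

>>> {"method": "play_rows", "body": {
  "plan": [
    {"dx": 0, "dy": 0, "dz": 30, "wx": 0, "wy": 0, "wz": 0, "hand": -0.4},
    {"dx": 0, "dy": 0, "dz": 55, "wx": 0, "wy": 0, "wz": 0, "hand": -0.4},
    {"dx": 0, "dy": 0, "dz": 72, "wx": 0, "wy": 0, "wz": 0, "hand": -0.4},
    {"dx": 0, "dy": 0, "dz": 72, "wx": 0, "wy": 0, "wz": 0, "hand": -0.4},
    {"dx": 0, "dy": 0, "dz": 72, "wx": 0, "wy": 0, "wz": 0, "hand": 1},
    {"dx": 0, "dy": 0, "dz": 72, "wx": 0, "wy": 0, "wz": 0, "hand": 1},
    {"dx": 0, "dy": 0, "dz": 72, "wx": 0, "wy": 0, "wz": 0, "hand": 1},
    {"dx": 0, "dy": 0, "dz": 72, "wx": 0, "wy": 0, "wz": 0, "hand": 1},
    {"dx": 0, "dy": 0, "dz": 72, "wx": 0, "wy": 0, "wz": 0, "hand": 1},
    {"dx": 0, "dy": 0, "dz": 72, "wx": 0, "wy": 0, "wz": 0, "hand": 1}
  ]
}}

```text
t: 37.45
position: [562.8, -329.6, 278.9]
tool_rot: [179.9, 0.1, 48.0]
force: [-0.4, -2.8, 3.1]
width: 18.7
grip_force: 58.6
```

Run:
```python
from h import *
x,y,z,a=json.load(open('cmd.json'));json.dump([x,y,z-72,a],open('cmd.json','w'));st()
sl=np.load('sl.npy');C=W(sl,[150,-120,0])[0]
z=z-72; D=np.array([x,y])-C[:2];r=np.hypot(*D);th=np.arctan2(D[1],D[0]);the=np.pi+sl[2]
print(r,np.degrees(th)%360,np.degrees(the))
th%=2*np.pi
def P(u,r): A=th+(the-th)*u;return (C[0]+r*np.cos(A),C[1]+r*np.sin(A),z,a+np.degrees((the-th)*u))
print(C);c0=json.load(open('cmd.json'))
rows(*[P(u,r) for u in (.04,.1,.2,.3,.4,.5,.6,.7,.8,.9,.96,1)])
```

```text
{'t': 37.4, 'position': [562.8, -329.6, 278.9], 'tool_rot': [179.9, 0.1, 48.0], 'width': 18.7, 'force': [-0.4, -2.8, 3.1], 'grip_force': 58.6} cmd [562.7, -328.7, 278.3, 48.0]
193.6675570135461 228.12740620377113 175.77390644707873
[ 691.99166533 -184.53471769    0.        ]
{'dx': 0, 'dy': -7, 'dz': 0, 'wz': np.float64(0.04)}
{'dx': 1, 'dy': -18, 'dz': 0, 'wz': np.float64(0.09)}
{'dx': 3, 'dy': -35, 'dz': 0, 'wz': np.float64(0.18)}
{'dx': 7, 'dy': -52, 'dz': 0, 'wz': np.float64(0.27)}
{'dx': 13, 'dy': -69, 'dz': 0, 'wz': np.float64(0.37)}
{'dx': 20, 'dy': -85, 'dz': 0, 'wz': np.float64(0.46)}
{'dx': 28, 'dy': -101, 'dz': 0, 'wz': np.float64(0.55)}
{'dx': 38, 'dy': -116, 'dz': 0, 'wz': np.float64(0.64)}
{'dx': 49, 'dy': -129, 'dz': 0, 'wz': np.float64(0.73)}
{'dx': 62, 'dy': -142, 'dz': 0, 'wz': np.float64(0.82)}
{'dx': 70, 'dy': -149, 'dz': 0, 'wz': np.float64(0.88)}
{'dx': 75, 'dy': -153, 'dz': 0, 'wz': np.float64(0.91)}
```

>>> {"method": "play_rows", "body": {
  "plan": [
    {"dx": 0, "dy": -7, "dz": 0, "wx": 0, "wy": 0, "wz": 0.04, "hand": 1},
    {"dx": 1, "dy": -18, "dz": 0, "wx": 0, "wy": 0, "wz": 0.09, "hand": 1},
    {"dx": 3, "dy": -35, "dz": 0, "wx": 0, "wy": 0, "wz": 0.18, "hand": 1},
    {"dx": 7, "dy": -52, "dz": 0, "wx": 0, "wy": 0, "wz": 0.27, "hand": 1},
    {"dx": 13, "dy": -69, "dz": 0, "wx": 0, "wy": 0, "wz": 0.37, "hand": 1},
    {"dx": 20, "dy": -85, "dz": 0, "wx": 0, "wy": 0, "wz": 0.46, "hand": 1},
    {"dx": 28, "dy": -101, "dz": 0, "wx": 0, "wy": 0, "wz": 0.55, "hand": 1},
    {"dx": 38, "dy": -116, "dz": 0, "wx": 0, "wy": 0, "wz": 0.64, "hand": 1},
    {"dx": 49, "dy": -129, "dz": 0, "wx": 0, "wy": 0, "wz": 0.73, "hand": 1},
    {"dx": 62, "dy": -142, "dz": 0, "wx": 0, "wy": 0, "wz": 0.82, "hand": 1},
    {"dx": 70, "dy": -149, "dz": 0, "wx": 0, "wy": 0, "wz": 0.88, "hand": 1},
    {"dx": 75, "dy": -153, "dz": 0, "wx": 0, "wy": 0, "wz": 0.91, "hand": 1},
    {"dx": 75, "dy": -153, "dz": 0, "wx": 0, "wy": 0, "wz": 0.91, "hand": 1},
    {"dx": 75, "dy": -153, "dz": 0, "wx": 0, "wy": 0, "wz": 0.91, "hand": 1}
  ]
}}

```text
t: 39.2
position: [499.2, -170.0, 278.1]
tool_rot: [-179.9, 0.0, -4.1]
force: [0.6, 0.4, 0.6]
width: 18.4
grip_force: 58.6
```

Run:
```python
from h import *
st()
x,y,z,a=json.load(open('cmd.json'))
sl=np.load('sl.npy');A=np.pi+sl[2];u=np.array([np.cos(A),np.sin(A)])
f=lambda t:(115*np.cos(t)+42*np.sin(t),42*np.cos(t)-115*np.sin(t))
from scipy.optimize import brentq
t0=brentq(lambda t:f(t)[1]-(z+19-228),-.6,.5);print(np.degrees(t0),f(t0))
w=[]
for t in np.linspace(t0,.5236,10)[1:]:
    o,h=np.subtract(f(t),f(t0));w.append((x+u[0]*o,y+u[1]*o,z+h,a))
rows(*w)
```

```text
{'t': 39.2, 'position': [499.2, -170.0, 278.1], 'tool_rot': [-179.9, 0.0, -4.1], 'width': 18.4, 'force': [0.6, 0.4, 0.6], 'grip_force': 58.6} cmd [499.1, -170.7, 278.3, -4.1]
-14.41144960551604 (np.float64(100.92824183548078), np.float64(69.29999999999067))
{'dx': -6, 'dy': 0, 'dz': 9, 'wz': np.float64(-0.0)}
{'dx': -10, 'dy': 0, 'dz': 18, 'wz': np.float64(-0.0)}
{'dx': -14, 'dy': 0, 'dz': 28, 'wz': np.float64(-0.0)}
{'dx': -17, 'dy': 0, 'dz': 38, 'wz': np.float64(-0.0)}
{'dx': -20, 'dy': 0, 'dz': 48, 'wz': np.float64(-0.0)}
{'dx': -21, 'dy': 0, 'dz': 59, 'wz': np.float64(-0.0)}
{'dx': -22, 'dy': 0, 'dz': 69, 'wz': np.float64(-0.0)}
{'dx': -21, 'dy': 0, 'dz': 80, 'wz': np.float64(-0.0)}
{'dx': -20, 'dy': 0, 'dz': 90, 'wz': np.float64(-0.0)}
```

>>> {"method": "play_rows", "body": {
  "plan": [
    {"dx": -6, "dy": 0, "dz": 9, "wx": 0, "wy": 0, "wz": 0, "hand": 1},
    {"dx": -10, "dy": 0, "dz": 18, "wx": 0, "wy": 0, "wz": 0, "hand": 1},
    {"dx": -14, "dy": 0, "dz": 28, "wx": 0, "wy": 0, "wz": 0, "hand": 1},
    {"dx": -17, "dy": 0, "dz": 38, "wx": 0, "wy": 0, "wz": 0, "hand": 1},
    {"dx": -20, "dy": 0, "dz": 48, "wx": 0, "wy": 0, "wz": 0, "hand": 1},
    {"dx": -21, "dy": 0, "dz": 59, "wx": 0, "wy": 0, "wz": 0, "hand": 1},
    {"dx": -22, "dy": 0, "dz": 69, "wx": 0, "wy": 0, "wz": 0, "hand": 1},
    {"dx": -21, "dy": 0, "dz": 80, "wx": 0, "wy": 0, "wz": 0, "hand": 1},
    {"dx": -20, "dy": 0, "dz": 90, "wx": 0, "wy": 0, "wz": 0, "hand": 1},
    {"dx": -20, "dy": 0, "dz": 90, "wx": 0, "wy": 0, "wz": 0, "hand": 1},
    {"dx": -20, "dy": 0, "dz": 90, "wx": 0, "wy": 0, "wz": 0, "hand": 1},
    {"dx": -20, "dy": 0, "dz": 90, "wx": 0, "wy": 0, "wz": 0, "hand": -0.2},
    {"dx": -20, "dy": 0, "dz": 90, "wx": 0, "wy": 0, "wz": 0, "hand": -0.2},
    {"dx": -20, "dy": 0, "dz": 90, "wx": 0, "wy": 0, "wz": 0, "hand": -0.2},
    {"dx": -20, "dy": 0, "dz": 50, "wx": 0, "wy": 0, "wz": 0, "hand": -0.2},
    {"dx": -20, "dy": 0, "dz": -10, "wx": 0, "wy": 0, "wz": 0, "hand": -0.2},
    {"dx": -60, "dy": 0, "dz": -60, "wx": 0, "wy": 0, "wz": 0, "hand": -0.2},
    {"dx": -60, "dy": 0, "dz": -60, "wx": 0, "wy": 0, "wz": 0, "hand": -0.2}
  ]
}}

```text
t: 41.45
position: [439.5, -166.8, 342.4]
tool_rot: [179.8, -0.4, -4.2]
force: [0.3, 0.0, -0.7]
width: 51.4
grip_force: 0.0
```

>>> {"method": "play_rows", "body": {
  "plan": [
    {"dx": -30, "dy": -100, "dz": 0, "wx": 0, "wy": 0, "wz": 0, "hand": -0.2},
    {"dx": -30, "dy": -160, "dz": 0, "wx": 0, "wy": 0, "wz": 0, "hand": -0.2},
    {"dx": -30, "dy": -220, "dz": 0, "wx": 0, "wy": 0, "wz": 0, "hand": -0.2},
    {"dx": -30, "dy": -280, "dz": 0, "wx": 0, "wy": 0, "wz": 0, "hand": -0.2},
    {"dx": -30, "dy": -280, "dz": 0, "wx": 0, "wy": 0, "wz": 0, "hand": -0.2},
    {"dx": -30, "dy": -280, "dz": 0, "wx": 0, "wy": 0, "wz": 0, "hand": -0.2}
  ]
}}

```text
t: 42.2
position: [429.1, 117.4, 337.1]
tool_rot: [-180.0, 0.1, -3.9]
force: [-0.7, -0.8, -0.2]
width: 51.7
grip_force: 0.0
```

Run:
```python
from h import *
json.dump([0,0,0,-4.1],open('cmd.json','w'));st();d=cams();sl=np.load('sl.npy');sc=d['scene'];t=d['top']
R=(0,150,120),(6,255,255)
a=blobs(sc,*R,(160,150,300,260),5);b=blobs(t,*R,(230,150,360,260),5);print(a,b)
for nm,s in(('knob',[150-210.6,-120,206.9]),('posttop',[sl[3]-88,sl[4],93])): print(nm,proj(sc,W(sl,s))-sl[5:7],proj(t,W(sl,s)))
crop(t,230,140,370,260,5,'pics/j.png');crop(sc,150,150,300,260,5,'pics/k.png')
```

```text
{'t': 42.2, 'position': [429.1, 117.4, 337.1], 'tool_rot': [-180.0, 0.1, -3.9], 'width': 51.7, 'force': [-0.7, -0.8, -0.2], 'grip_force': 0.0} cmd [0.0, 0.0, 0.0, -4.1]
[(np.int32(98), array([280.4, 165.2])), (np.int32(26), array([207.3, 176.8])), (np.int32(43), array([207.6, 207.1]))] [(np.int32(20), array([291. , 221.8])), (np.int32(6), array([286. , 232.5]))]
knob [[208.42651918 177.66771801]] [[291.02815906 221.74337253]]
posttop [[207.8421457  200.82115936]] [[287.37685    232.29639257]]
```

View pics/j.png

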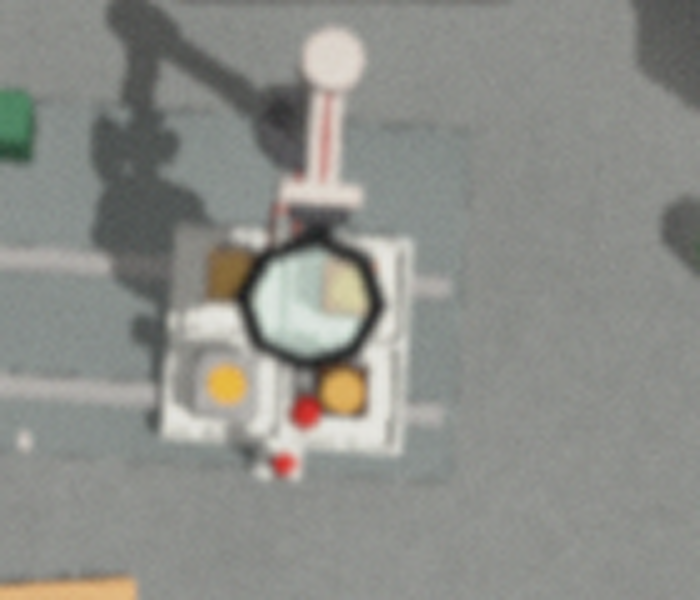

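View pics/k.png

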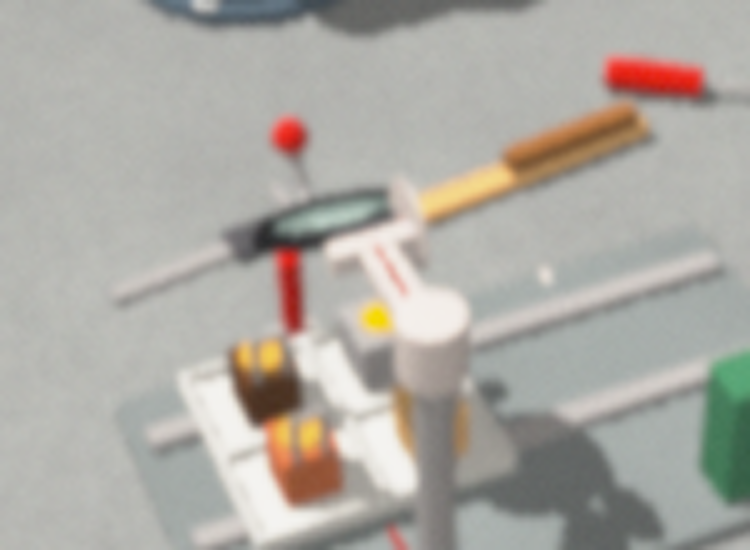

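The arm points straight across over the loaded carrier, and the ball is at the predicted pixel to within about 1 px. The carrier may be ~1 px off its starting station, so I'll measure that at sub-pixel level.

Run:
```python
from h import *
a=cv2.resize(cv2.imread('pics/top0.png'),(512,384),interpolation=cv2.INTER_AREA).astype(np.float32).mean(2)
b=last()['top']['img'].astype(np.float32).mean(2)
b2=manip.read_camera('top')['img'].astype(np.float32).mean(2);b=(b+b2)/2
U=lambda im,x0,y0,x1,y1:cv2.resize(im[y0:y1,x0:x1],None,fx=8,fy=8,interpolation=cv2.INTER_CUBIC)
# right wall edge (rows 192-225) vs fixed slide features; left wall edge
for nm,(x0,y0,x1,y1) in {'right wall':(304,205,318,226),'left wall':(258,212,270,224),'fixed: rail end R':(313,192,325,228),'fixed plate':(300,228,330,242),'greenbox':(198,150,245,176)}.items():
    for s in(b,):
        T=U(s,x0,y0,x1,y1);A=U(a,x0-4,y0-4,x1+4,y1+4);m=cv2.matchTemplate(A,T,cv2.TM_CCOEFF_NORMED);_,v,_,l=cv2.minMaxLoc(m);print(nm,round(v,3),'now-minus-then px',[4-l[0]/8,4-l[1]/8])
h=cv2.resize(cv2.imread('pics/top0.png'),(512,384),interpolation=cv2.INTER_AREA)
for im in(h,last()['top']['img']): print(blobs(dict(img=im),(0,120,90),(8,255,255),(280,228,296,240),3))
```

```text
right wall 0.922 now-minus-then px [-0.5, -0.375]
left wall 0.589 now-minus-then px [-1.0, 0.0]
fixed: rail end R 0.652 now-minus-then px [0.5, -0.25]
fixed plate 0.908 now-minus-then px [-0.375, 0.875]
greenbox 0.997 now-minus-then px [0.0, 0.0]
[(np.int32(9), array([286.9, 232.7]))]
[(np.int32(10), array([286.3, 232.3]))]
```

```bash
python3 -c "
from bench import manip
print(manip.job_done())"
```

```text
the job is handed in; nothing more can be done
None
```

The job is handed in: the three holders and the reference stand upright, one to a bay, the carrier is back at the inspection station to within about 2 mm, and the arm points straight across with the lens at about 30 degrees (worked out from the ball's position, as I didn't read the dial).

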